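# Set a parcel's label in the locking clamp

## Task

Slide the small parcel into the corner of the label clamp so that it lies square and flush against both stops, then press the clamp's handle down over centre until it locks with the rubber foot on the parcel, and let go for two seconds so the clamp holds by itself. Then flick the upright release lever towards the parcel so that the clamp springs fully open, leaving the parcel flat and still flush in the corner. Leave the other things on the table where they are.

Things in the scene. Friction and masses are not known exactly. Their poses are not given: they have to be found in the camera images.
- parcel: small kraft-paper parcel tied with string, alone at the front of the table, right of the clamp; a box 85 (own x) x 110 (own y) x 55 mm high plus string, 0.25 to 0.5 kg. Origin at the centre of its underside, z up. Slides when pushed low on a side. It fits the corner with its y axis along the clamp's y axis, either way round. The lever ball of the tall press behind it overhangs at x 0.59 to 0.63, y -0.15, z 0.32 to 0.36 m
- label_clamp: bench clamp, fixed, turned up to 17 degrees left. Origin at table height in the inner corner of its two aluminium stops (28 mm high, outer ends flared away 20 mm). Far stop: face at its x = 0, from y = 0 to -125 mm; side stop: face at its y = 0, from x = 0 to -100 mm. The parcel goes on the -x, -y side of the origin. The clamp stands at y = 12 to 107 mm, its two steel cheeks 118 mm high
- nest_center (a point): where the parcel's origin lies when the parcel is flush against both stops: x = -43, y = -55, z = 0 mm in the clamp's frame, and with the clamp's axes
- clamp_foot: round rubber foot, 30 mm across, sprung (about 10 N on the parcel when locked), on the clamp's arm, which lies in the plane x = -30 mm of the clamp. Open, the arm points up, to z = 190 mm; the handle swings it down towards -y onto the parcel. Open, the foot hangs at y = -20 to -50, z = 130 to 165 mm. Pushing on the arm cannot lock it. Origin: centre of the underside
- clamp_handle (a joint): handle angle about a pivot at y = 82, z = 104 mm of the clamp's frame (axis along its x): 0 = open, handle rising 66 degrees above level towards +y; grows as it is pressed down. Let go before 1.08 (centre) it springs open; past that it snaps to 1.21 = locked, handle 3 degrees below level, and stays. Hardest about half way
- handle_grip (a point): point on the top of the round black handle grip (18 mm thick), 115 mm out from the pivot and 9 mm above the handle's mid-line; the grip runs 75 to 144 mm out. Pressing there takes about 5 to 10 N; follow its arc about the pivot
- release_lever (a joint): release lever angle: 0 = at rest, at most 0.6; grows as its tip goes towards the clamp's -y (towards the parcel). With the clamp locked, about 0.3 frees it (about 8 N at the tip); the clamp then springs open by itself within 2 s, the handle (x = -39 to -21 mm of the clamp's frame) flying up; the lever springs back when let go
- release_tip (a point): middle of the cross bar (12 mm thick, 24 mm long along x) on top of the upright steel release lever on the robot's side of the clamp, 72 mm from its shaft (axis along x at y = 93, z = 57 mm). At rest the tip is at x = -112, y = 111, z = 127 mm in the clamp's frame. Below the tip the lever is a bar 20 mm wide, 6 mm thick, free on its +y side
- tape_roll: roll of brown tape lying flat, 96 mm across, 48 mm high; a bystander, leave it alone; origin at the centre of its underside
- keys: bunch of keys lying flat; a bystander, leave it alone; origin at the centre of its underside
- pencil: pencil 142 mm long; a bystander, leave it alone; origin at the centre of its underside
- weight_500: brass scale weight with a knob, 38 mm across, 45 mm high; a bystander, leave it alone; origin at the centre of its underside
- padlock: brass padlock lying flat, 61x42x13 mm; a bystander, leave it alone; origin at the centre of its underside
- box_cutter: snap-blade cutter 170 mm long; a bystander, leave it alone; origin at the centre of its underside
There are look-alikes about, which are no part of the job. What is shaped like the parcel but green is not meant.

How it is judged:
By the outcome, as a careful person would: the job done as asked, in the order asked, and still so for the second after the job is handed in, with the robot touching nothing.
It also fails if it takes over 72 s, if anything falls off the work surface, if the arm or the gripper's body presses on something with over 40 N, if the wrist force passes 120 N, or if a joint passes its speed limit or range.

## Robot

A 7-joint arm with a two-finger parallel gripper is mounted at the origin on a cart in front of the work surface, level with it; the furniture and walls round the work are solid. World frame = base frame: x ahead of the robot, y to its left, z up, the work surface at z = 0. Lengths are in m, angles in rad, forces in N, time in s.
With the tool pointing down it reaches from about 0.425 to 0.875 m from the base axis. Payload 4.7 kg.
Tool frame: the origin (TCP) lies between the finger pads; the fingertips stand 11 mm ahead of it and the grasp point (between the pads) lies 8 mm behind it; z points along the fingers, y is the direction in which the jaws open and shut (so a half turn about z gives the same grasp; the last joint's range is limited). The gripper opens to 87 mm and grips with 3 to 60 N. Pads are 19 mm wide; open, the fingers measure 117 mm over their backs; the gripper's body (75 mm by 190 mm) begins 51 mm behind the grasp point.
Start: joints at [-1.18, 0.321, -0.07, 1.45, 0.023, 1.371, -0.057], TCP at [0.239, 0.604, 0.234] pointing down, gripper open.
Joint ranges: [-2.86, 2.86], [-0.3, 2.09], [-1.38, 1.24], [0.06, 2.45], [-1.56, 4.7], [0.09, 2.05], [-2.69, 2.69]. Speed limits (rad/s): [2.57, 2.57, 3.14, 3.14, 3.14, 3.14, 3.14].

## Interface

Orientations are given as a rotation vector (axis times angle).
In Python, from bench import ctrl gives the robot as it stands.
- The arm moves only by the tool servo_tool, never from a script. Its argument "series" is a list of rows, each an object with "travel": the shift along the tool's x, y, z in m, a list of three; "angular": the turn, a rotation vector about the tool's x, y, z in rad, a list of three. A call has 1 to 5 rows; each row shifts and turns the commanded pose from where the row before left it, along the tool's axes as they then stand; what a row does not reach is not made up. A row lasts 1/10 s, in which the tool goes at most 50 mm and 8.59 degrees, less where a joint would pass 70% of its speed; a pose out of reach is approached as far as the arm can. A call with a gripper value outside its range is refused whole. "claw" is the finger opening in m, from 0 to 0.087, set as the call begins (left out, the last holds). The fingers move at their own pace and stop on an object; "squeeze" is the grip in N (left out, the last holds). Time passes only in rows, so rows that do not move let the fingers close. It gives the time, the measured TCP pose, the force and the opening at its end, in the units of the state.
- ctrl.get_state(): the state, without advancing time (a new reading comes with each control period).
- ctrl.get_image(name): name is "scene" or "top" or "wrist"; returns the picture (420x560x3 uint8, red, green, blue); there is no depth.
- ctrl.calibration(name): a dict with "fx", "fy", "cx", "cy" (pixels), "rvec" (rotation vector, rad) and "tvec" (3), from world to camera coordinates, as OpenCV has them. Camera axes: x right, y down, z forward; pixel columns grow to the right and rows downward; lengths in m; the calibration is good to about 2 mm. A picture is of the moment at which its call begins: read the wrist's pose just before it. calibration takes no time and is no camera call; for the wrist camera it gives the pose at the moment of the call.
- ctrl.close_job(): hands the job in, once; it reports no verdict.
The state is a dict: "time": time; "joint_positions": joint angles; "qd": joint speeds; "joint_torque": joint torques, N m; "position": TCP position; "tool_rot": TCP orientation; "ft_force": force on the tool from outside, world axes, zero at the start; "torque": the same for the moment, N m; "grip_width": opening from 0.0 (shut) to 1.0 (fully open).
Only numpy, scipy, OpenCV 4.12 (cv2) and the standard library are available. Lean on these libraries where they do the work, as an engineer would, in place of code of your own. Each camera call takes 0.05 s, during which the arm holds its last target.

## Working session

There is one attempt and no reset: what is moved stays moved. The work goes in short steps, Python scripts to look and compute and a tool call to move; the robot and the scene stay as the last step left them, time stands still between calls to the robot, and variables do not carry over. Pictures are saved under pics/ and viewed, and the job is handed in when it is done.

Besides the shell and the picture viewer there is one more tool, called by a JSON object that holds its "api" and its "payload". servo_tool: Moves the arm, as the interface text tells. Its arguments: {"type":"object","properties":{"series":{"type":"array","items":{"type":"object","properties":{"travel":{"type":"array","items":{"type":"number"}},"angular":{"type":"array","items":{"type":"number"}}}}},"claw":{"type":"number"},"squeeze":{"type":"number"}},"required":["series"]}

```bash
ls; mkdir -p pics; python3 - <<'E'
from bench import ctrl
import cv2
s=ctrl.get_state();print(s)
for n in ("scene","top"):
    im=ctrl.get_image(n);cv2.imwrite(f"pics/{n}0.png",im[:,:,::-1]);print(n,ctrl.calibration(n))
E
```

```text
pics
{'time': 0.0, 'joint_positions': array([-1.17986648,  0.32180707, -0.07010353,  1.45169575,  0.02258825,
        1.37077226, -0.05688916]), 'qd': array([ 4.13732208e-05, -1.61821585e-03,  1.34019604e-03,  6.52474378e-04,
       -9.98384140e-04, -5.43213003e-04,  7.15124483e-04]), 'joint_torque': array([ 3.63611298e-04, -4.91290569e+01, -4.03707353e-01, -3.12532532e+01,
       -6.38120086e-02,  4.37305472e-02,  1.70811836e-04]), 'position': array([0.23901742, 0.60388388, 0.23246155]), 'tool_rot': array([-5.88286628e-01, -3.08573918e+00,  2.94519293e-03]), 'ft_force': array([-0.80943701, -0.28564267,  0.2821549 ]), 'torque': array([ 0.02320792,  0.02642526, -0.03337747]), 'grip_width': 1.0000257329625213}
scene {'fx': 457.9993168185517, 'fy': 457.9993168185517, 'cx': 278.33754230117694, 'cy': 211.6755260341452, 'rvec': array([ 1.91179382, -0.79043774,  0.48597792]), 'tvec': array([-0.46028885,  0.27382154,  0.95163996])}
top {'fx': 409.3233819180125, 'fy': 409.3233819180125, 'cx': 286.21645159248965, 'cy': 208.95900544139943, 'rvec': array([ 2.20646438, -2.16666536,  0.096724  ]), 'tvec': array([-0.07895723,  0.55977115,  1.14452991])}
```

View pics/scene0.png

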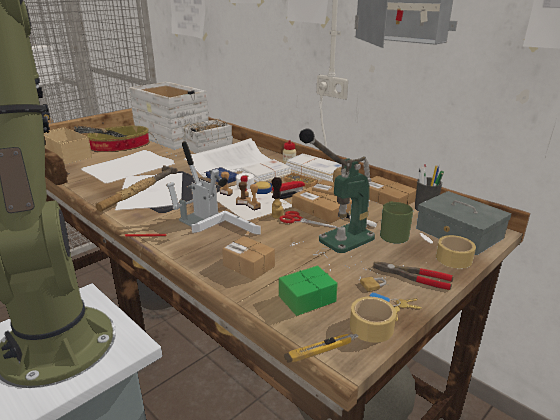

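View pics/top0.png

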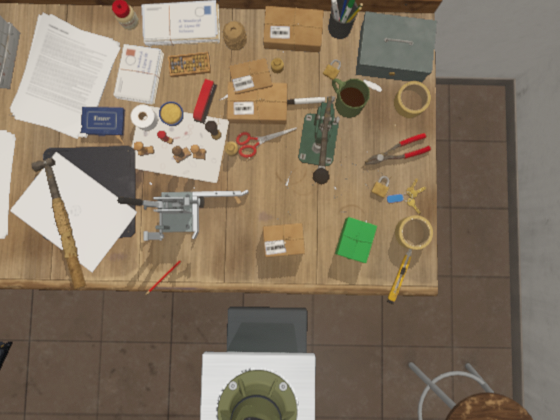

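```bash
python3 - <<'E'
import cv2
im=cv2.imread("pics/top0.png")[170:290,130:330]
cv2.imwrite("pics/topc.png",cv2.resize(im,(800,480),interpolation=cv2.INTER_CUBIC))
im=cv2.imread("pics/scene0.png")[130:290,130:310]
cv2.imwrite("pics/scenec.png",cv2.resize(im,(675,600),interpolation=cv2.INTER_CUBIC))
E
```

```text
(no output)
```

View pics/topc.png

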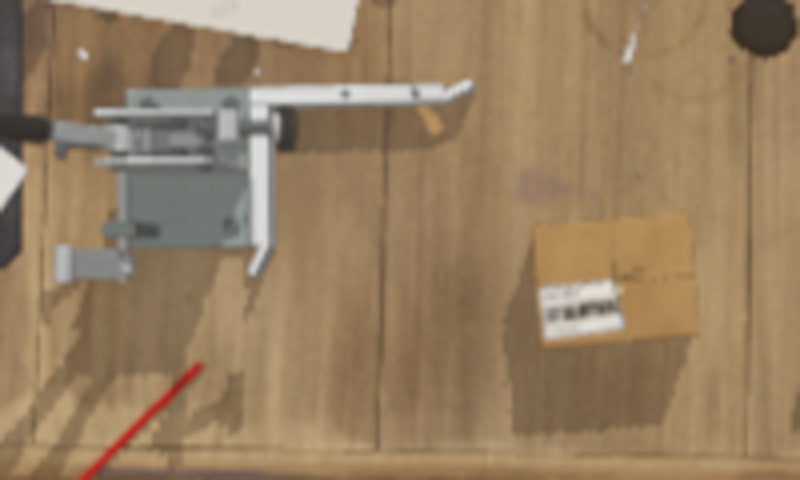

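View pics/scenec.png

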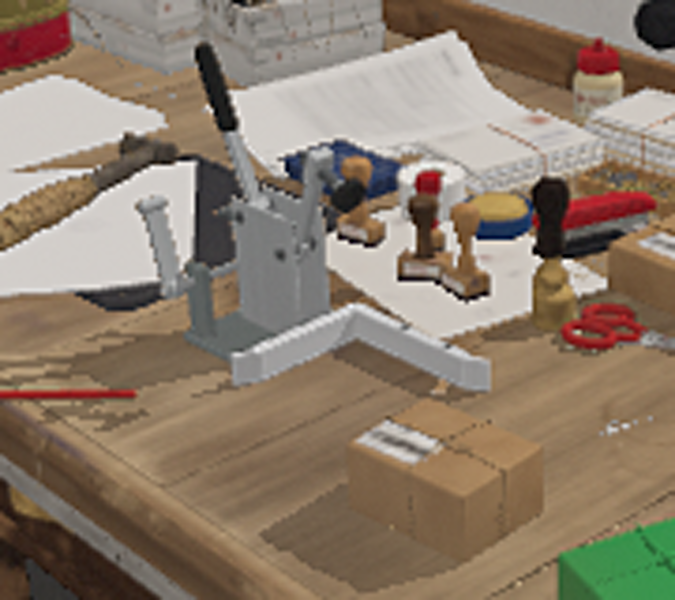

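```bash
cat > h.py <<'E'
import numpy as np,cv2
from bench import ctrl
from scipy.spatial.transform import Rotation as R
def ray(cal,px,z):
    Rm=R.from_rotvec(cal['rvec']).as_matrix();t=np.array(cal['tvec'])
    d=Rm.T@np.array([(px[0]-cal['cx'])/cal['fx'],(px[1]-cal['cy'])/cal['fy'],1]);c=-Rm.T@t
    return c+d*(z-c[2])/d[2]
def proj(cal,P):
    K=np.array([[cal['fx'],0,cal['cx']],[0,cal['fy'],cal['cy']],[0,0,1.]])
    return cv2.projectPoints(np.atleast_2d(np.float64(P)),np.float64(cal['rvec']),np.float64(cal['tvec']),K,None)[0][:,0]
def snap(n,f):
    s=ctrl.get_state();cal=ctrl.calibration(n);im=ctrl.get_image(n)[:,:,::-1].copy();cv2.imwrite(f"pics/{f}.png",im);return s,cal,im
def loc(px,f=4,o=(130,170)): return (px[0]/f+o[0],px[1]/f+o[1])
E
python3 - <<'E'
from h import *
c=ctrl.calibration('top')
np.set_printoptions(precision=4,suppress=True)
for n,p,z in [('corner',(273,106),.028),('farend',(440,101),.028),('sideend',(270,246),.028),('tip',(65,263),.13),('p1',(535,226),.055),('p2',(688,213),.055),('p3',(695,332),.055),('p4',(547,347),.055)]:
    print(n,ray(c,loc(p),z))
s,cal,im=snap('wrist','w0');print(cal)
E
```

```text
corner [0.5915 0.1814 0.028 ]
farend [0.5973 0.0632 0.028 ]
sideend [0.4923 0.1801 0.028 ]
tip [0.4771 0.2898 0.13  ]
p1 [ 0.5089 -0.0073  0.055 ]
p2 [ 0.5198 -0.1128  0.055 ]
p3 [ 0.4381 -0.1188  0.055 ]
p4 [ 0.4261 -0.0174  0.055 ]
{'fx': 302.33425378232226, 'fy': 302.33425378232226, 'cx': 276.56347841851584, 'cy': 211.06625778377486, 'rvec': array([-2.4092, -1.6398, -0.2174]), 'tvec': array([-0.6495, -0.0326,  0.3894])}
```

View pics/w0.png

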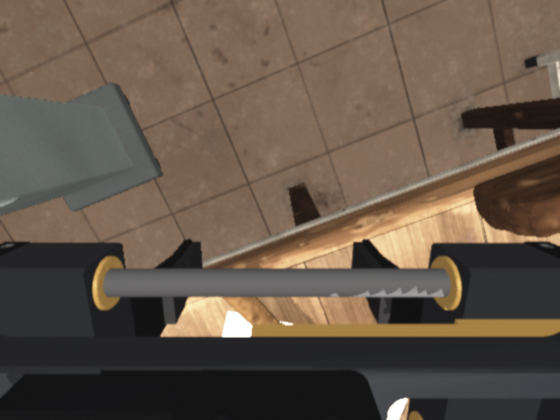

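```bash
cat >> h.py <<'E'
np.set_printoptions(precision=4,suppress=True)
def Rt(yaw,tilt=(0,0)):
    # tool: z down, y along jaw at world angle yaw+90deg ; tool x = -(cos yaw, sin yaw)
    c,s=np.cos(yaw),np.sin(yaw)
    B=np.array([[-c,-s,0],[-s,c,0],[0,0,-1.]]).T.T
    B=np.column_stack([[-c,-s,0],[-s,c,0],[0,0,-1]])
    return R.from_rotvec([tilt[0],tilt[1],0])*R.from_matrix(B)
def plan(target,rot,step=.045,astep=.14,nmin=1,state=None):
    s=state or ctrl.get_state();p=np.array(s['position']);q=R.from_rotvec(s['tool_rot'])
    target=np.array(target);dv=(q.inv()*rot).as_rotvec()
    n=max(nmin,int(np.ceil(np.linalg.norm(target-p)/step)),int(np.ceil(np.linalg.norm(dv)/astep)))
    rows=[]
    for i in range(n):
        d=q.inv().apply((target-p)/(n-i)); a=(q.inv()*rot).as_rotvec()/(n-i)
        d=np.round(d,4);a=np.round(a,3)
        rows.append('{"travel":%s,"angular":%s}'%([float(x) for x in d],[float(x) for x in a]))
        p=p+q.apply(d);q=q*R.from_rotvec(a)
    for i in range(0,n,5): print('['+','.join(rows[i:i+5])+']')
def st():
    s=ctrl.get_state();r=R.from_rotvec(s['tool_rot']).as_matrix()
    print(round(float(s['time']),2),s['position'],'F',np.array(s['ft_force']),'yaw',np.arctan2(-r[1,0],-r[0,0]),'z',r[:,2],s['grip_width'],'q',s['joint_positions']);return s
E
python3 - <<'E'
from h import *
c=ctrl.calibration('wrist');Rm=R.from_rotvec(c['rvec']).as_matrix();C=-Rm.T@c['tvec']
s=st();r=R.from_rotvec(s['tool_rot'])
print(r.inv().apply(C-s['position']),r.inv().apply(Rm[2]),r.inv().apply(Rm[0]),r.as_matrix())
print((r.inv()*Rt(np.radians(-22))).as_rotvec())
plan([.40,.33,.36],Rt(.03))
E
```

```text
0.15 [0.239  0.604  0.2327] F [-0.1467 -0.6418 -0.1558] yaw -0.3767623594950146 z [-0.0005 -0.0014 -1.    ] 1.003016134593123 q [-1.1799  0.3217 -0.0701  1.4514  0.0226  1.3708 -0.0569]
[ 0.0712 -0.0001 -0.1513] [-0.2616  0.0012  0.9652] [ 0.0011  1.     -0.0009] [[-0.9299  0.3679 -0.0005]
 [ 0.3679  0.9299 -0.0014]
 [-0.0001 -0.0015 -1.    ]]
[-0.0015  0.0001  0.0072]
[{"travel":[-0.0313, -0.0245, -0.0159],"angular":[-0.0, -0.0, -0.051]},{"travel":[-0.03, -0.026, -0.0159],"angular":[-0.0, -0.0, -0.051]},{"travel":[-0.0287, -0.0275, -0.0159],"angular":[-0.0, -0.0, -0.051]},{"travel":[-0.0272, -0.029, -0.0159],"angular":[-0.0, -0.0, -0.051]},{"travel":[-0.0257, -0.0303, -0.0158],"angular":[-0.0, -0.0, -0.051]}]
[{"travel":[-0.0241, -0.0316, -0.0159],"angular":[-0.0, -0.0, -0.051]},{"travel":[-0.0225, -0.0328, -0.0158],"angular":[-0.001, -0.0, -0.05]},{"travel":[-0.0208, -0.0338, -0.0159],"angular":[-0.0, -0.0, -0.051]}]
```

```bash
python3 - <<'E'
from h import *
plan([.42,.33,.36],Rt(-1.1),step=.047)
E
```

```text
[{"travel":[-0.0336, -0.0236, -0.0159],"angular":[-0.0, 0.0, 0.09]},{"travel":[-0.0356, -0.0204, -0.0159],"angular":[-0.0, 0.0, 0.09]},{"travel":[-0.0373, -0.0171, -0.0159],"angular":[-0.0, 0.0, 0.091]},{"travel":[-0.0387, -0.0137, -0.0159],"angular":[-0.0, 0.0, 0.09]},{"travel":[-0.0398, -0.0102, -0.0158],"angular":[-0.0, 0.0, 0.091]}]
[{"travel":[-0.0406, -0.0065, -0.0159],"angular":[-0.0, 0.0, 0.09]},{"travel":[-0.041, -0.0028, -0.0158],"angular":[-0.001, 0.0, 0.091]},{"travel":[-0.041, 0.001, -0.0159],"angular":[-0.0, 0.001, 0.09]}]
```

{"api": "servo_tool", "payload": {"series": [{"travel": [-0.0336, -0.0236, -0.016], "angular": [0, 0, 0.09]}, {"travel": [-0.0356, -0.0204, -0.016], "angular": [0, 0, 0.09]}, {"travel": [-0.0373, -0.0171, -0.016], "angular": [0, 0, 0.09]}, {"travel": [-0.0387, -0.0137, -0.016], "angular": [0, 0, 0.09]}, {"travel": [-0.0398, -0.0102, -0.016], "angular": [0, 0, 0.09]}]}}

```text
time: 0.65
position: [0.3529, 0.4314, 0.314]
tool_rot: [-1.267, -2.875, 0.0]
ft_force: [0.5, 0.4, 0.9]
grip_width: 1.001
```

{"api": "servo_tool", "payload": {"series": [{"travel": [-0.0406, -0.0065, -0.016], "angular": [0, 0, 0.09]}, {"travel": [-0.041, -0.0028, -0.016], "angular": [0, 0, 0.09]}, {"travel": [-0.041, 0.001, -0.016], "angular": [0, 0, 0.09]}, {"travel": [0, 0, 0], "angular": [0, 0, 0]}]}}

```text
time: 1.05
position: [0.4256, 0.3244, 0.3645]
tool_rot: [1.653, 2.667, 0.005]
ft_force: [0.7, -0.1, 1.1]
grip_width: 0.997
```

```bash
python3 - <<'E'
from h import *
st()
plan([.52,.03,.27],Rt(-1.5708+.03),step=.047)
E
```

```text
1.05 [0.4256 0.3244 0.3645] F [ 0.704  -0.0923  1.0879] yaw -1.1098469133175435 z [ 0.0055  0.0007 -1.    ] 0.996764292625256 q [-0.8919  0.0366  0.1961  1.5249 -0.0042  1.576  -0.235 ]
[{"travel":[-0.0436, -0.0067, 0.0135],"angular":[0.001, 0.0, 0.062]},{"travel":[-0.044, -0.004, 0.0135],"angular":[0.001, 0.0, 0.061]},{"travel":[-0.0441, -0.0013, 0.0136],"angular":[0.001, 0.0, 0.062]},{"travel":[-0.0441, 0.0015, 0.0136],"angular":[0.001, 0.0, 0.061]},{"travel":[-0.044, 0.0042, 0.0135],"angular":[0.001, 0.0, 0.062]}]
[{"travel":[-0.0436, 0.0069, 0.0135],"angular":[0.0, 0.0, 0.061]},{"travel":[-0.0431, 0.0096, 0.0136],"angular":[0.001, 0.001, 0.062]}]
```

{"api": "servo_tool", "payload": {"series": [{"travel": [-0.0436, -0.0067, 0.0135], "angular": [0, 0, 0.062]}, {"travel": [-0.044, -0.004, 0.0135], "angular": [0, 0, 0.062]}, {"travel": [-0.044, -0.0013, 0.0135], "angular": [0, 0, 0.062]}, {"travel": [-0.044, 0.0015, 0.0135], "angular": [0, 0, 0.062]}, {"travel": [-0.044, 0.0042, 0.0135], "angular": [0, 0, 0.062]}]}}

```text
time: 1.55
position: [0.4901, 0.1199, 0.2933]
tool_rot: [-2.034, -2.394, -0.0]
ft_force: [0.5, 0.4, 0.2]
grip_width: 1.0
```

{"api": "servo_tool", "payload": {"series": [{"travel": [-0.0436, 0.0069, 0.0135], "angular": [0, 0, 0.062]}, {"travel": [-0.0431, 0.0096, 0.0135], "angular": [0, 0, 0.062]}, {"travel": [0, 0, 0], "angular": [0, 0, 0]}, {"travel": [0, 0, 0], "angular": [0, 0, 0]}]}}

```text
time: 1.95
position: [0.5177, 0.0367, 0.2664]
tool_rot: [-2.178, -2.263, 0.001]
ft_force: [-0.4, 0.8, 0.5]
grip_width: 1.002
```

```bash
python3 - <<'E'
from h import *
st();s,c,im=snap('wrist','w1');np.save('w1.npy',np.r_[c['fx'],c['cx'],c['cy'],c['rvec'],c['tvec']])
E
```

```text
1.95 [0.5177 0.0367 0.2664] F [-0.3839  0.7956  0.5315] yaw -1.5326413989114456 z [-0.0013  0.0002 -1.    ] 1.0016869342738166 q [-0.5975  0.0173  0.485   1.7382 -0.0085  1.3894 -0.0728]
```

View pics/w1.png

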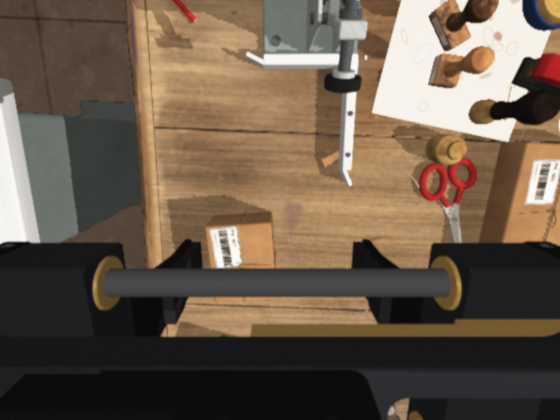

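```bash
python3 - <<'E'
import cv2
im=cv2.imread("pics/w1.png")
cv2.imwrite("pics/w1a.png",cv2.resize(im[0:200,230:380],(600,800),interpolation=cv2.INTER_CUBIC)[:600])
cv2.imwrite("pics/w1a.png",cv2.resize(im[40:190,230:380],(600,600),interpolation=cv2.INTER_CUBIC))
cv2.imwrite("pics/w1b.png",cv2.resize(im[190:310,180:300],(600,600),interpolation=cv2.INTER_CUBIC))
E
```

```text
(no output)
```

View pics/w1a.png

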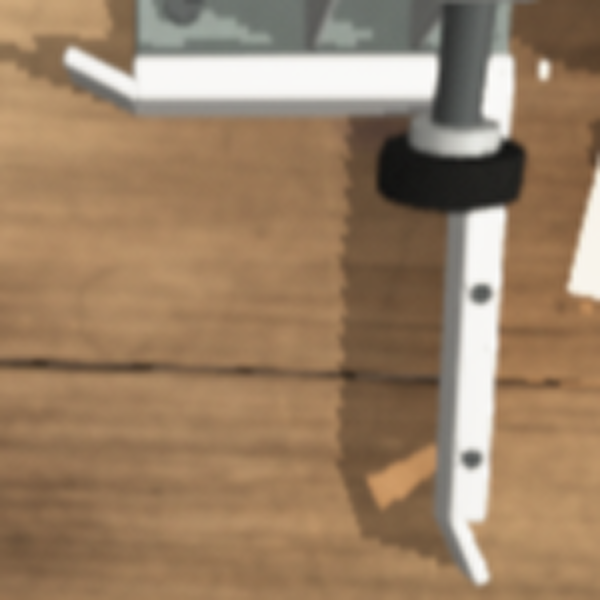

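View pics/w1b.png

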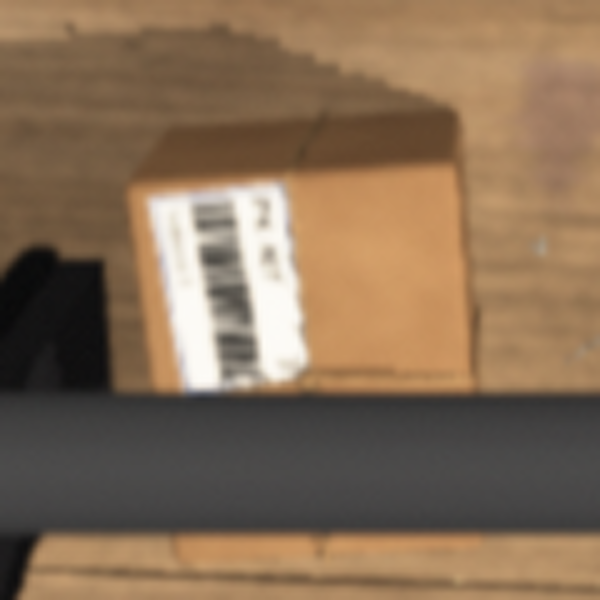

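```bash
python3 - <<'E'
from h import *
a=np.load('w1.npy');c=dict(fx=a[0],fy=a[0],cx=a[1],cy=a[2],rvec=a[3:6],tvec=a[6:9])
def P(p,z,f,o): return ray(c,(p[0]/f+o[0]-.5+.5/f,p[1]/f+o[1]-.5+.5/f),z)
sA,sB,fA,fB=[P(p,.028,4,(230,40)) for p in [(135,100),(430,98),(467,215),(455,512)]]
print(sA,sB,fA,fB)
print('yaw side',np.arctan2((sB-sA)[1],(sB-sA)[0]),'yaw far',np.arctan2((fB-fA)[0],-(fB-fA)[1]))
from scipy.optimize import least_squares
def res(v):
    t=v[2];X=np.array([np.cos(t),np.sin(t)]);Y=np.array([-np.sin(t),np.cos(t)]);o=v[:2]
    l=lambda p:((p[:2]-o)@X,(p[:2]-o)@Y)
    return [l(sA)[1],l(sB)[1],l(fA)[0],l(fB)[0],(l(sA)[0]+.1)*.5,(l(fB)[1]+.125)*.5]
r=least_squares(res,[.59,.18,.03]);print(r.x,r.fun)
print([P(p,.055,5,(180,190)) for p in [(130,187),(458,163),(472,388)]])
print([P(p,.0,5,(180,190)) for p in [(455,108)]])
# overlay on scene and top
o=r.x
def W(p):
    t=o[2];p=np.array(p);return np.r_[o[0]+np.cos(t)*p[0]-np.sin(t)*p[1],o[1]+np.sin(t)*p[0]+np.cos(t)*p[1],p[2]]
pts=[W(p) for p in [(0,0,.028),(-.1,0,.028),(0,-.125,.028),(-.112,.111,.127),(-.03,.1206,.2127)]]
print(np.array(pts))
for n in('scene','top'): print(n,proj(ctrl.calibration(n),pts))
E
```

```text
[0.4965 0.1811 0.028 ] [0.5835 0.1851 0.028 ] [0.5976 0.1532 0.028 ] [0.6026 0.0639 0.028 ]
yaw side 0.04526372314147568 yaw far 0.05626651743401349
[0.5959 0.1864 0.0541] [ 0.0001 -0.0007 -0.0002  0.      0.0002  0.0012]
[array([ 0.4302, -0.0143,  0.055 ]), array([ 0.5127, -0.0047,  0.055 ]), array([ 0.5184, -0.0661,  0.055 ])]
[array([ 0.5108, -0.0053,  0.    ])]
[[0.5959 0.1864 0.028 ]
 [0.4961 0.181  0.028 ]
 [0.6027 0.0616 0.028 ]
 [0.4781 0.2912 0.127 ]
 [0.5595 0.3052 0.2127]]
scene [[224.2323 212.1617]
 [199.1581 223.3394]
 [252.5416 224.7336]
 [169.9192 184.215 ]
 [187.1527 149.7721]]
top [[196.5285 194.8977]
 [197.2147 230.1587]
 [240.6261 193.3658]
 [146.1143 235.3773]
 [129.8241 200.502 ]]
```

```bash
cat >> h.py <<'E'
O=np.array([.5959,.1864]);T=.0541
def W(p):
    c,s=np.cos(T),np.sin(T);return np.array([O[0]+c*p[0]-s*p[1],O[1]+s*p[0]+c*p[1],p[2]])
def Cf(p):
    c,s=np.cos(T),np.sin(T);d=np.array(p[:2])-O;return np.array([c*d[0]+s*d[1],-s*d[0]+c*d[1],p[2]])
Ypush=Rt(-np.pi/2+T);Xpush=Rt(np.pi+T)
E
python3 - <<'E'
from h import *
print(W((-.134,-.333,.1)))
plan([.48,-.02,.10],Ypush,step=.047)
E
```

```text
[ 0.4801 -0.1534  0.1   ]
[{"travel":[-0.0142, -0.01, 0.0417],"angular":[-0.0, -0.0, -0.003]},{"travel":[-0.0142, -0.01, 0.0417],"angular":[-0.0, -0.0, -0.003]},{"travel":[-0.0141, -0.0101, 0.0417],"angular":[-0.0, -0.0, -0.004]},{"travel":[-0.0141, -0.0101, 0.0417],"angular":[-0.001, -0.001, -0.003]}]
```

{"api": "servo_tool", "payload": {"series": [{"travel": [-0.0142, -0.01, 0.0417], "angular": [0, 0, -0.003]}, {"travel": [-0.0142, -0.01, 0.0417], "angular": [0, 0, -0.003]}, {"travel": [-0.0141, -0.01, 0.0417], "angular": [0, 0, -0.003]}, {"travel": [-0.0141, -0.01, 0.0417], "angular": [0, 0, -0.003]}, {"travel": [0, 0, 0], "angular": [0, 0, 0]}], "claw": 0.045}}

```text
time: 2.5
position: [0.475, -0.021, 0.0957]
tool_rot: [-2.158, -2.274, 0.013]
ft_force: [0.0, -0.5, -0.4]
grip_width: 0.63
```

```bash
python3 - <<'E'
from h import *
st()
plan([.480,-.155,.10],Ypush,step=.047)
E
```

```text
2.5 [ 0.475  -0.021   0.0957] F [ 0.0186 -0.4565 -0.3742] yaw -1.5183530269565373 z [-0.0109 -0.0014 -0.9999] 0.6304610668360898 q [-0.5286  0.0764  0.5384  2.0438 -0.0436  1.0434  0.0834]
[{"travel":[-0.0447, -0.0007, -0.0014],"angular":[-0.004, 0.0, -0.001]},{"travel":[-0.0447, -0.0007, -0.0014],"angular":[-0.003, 0.0, -0.0]},{"travel":[-0.0447, -0.0008, -0.0014],"angular":[-0.004, 0.001, -0.001]}]
```

{"api": "servo_tool", "payload": {"series": [{"travel": [-0.0447, 0, 0], "angular": [0, 0, 0]}, {"travel": [-0.0447, 0, 0], "angular": [0, 0, 0]}, {"travel": [-0.0447, 0, 0], "angular": [0, 0, 0]}, {"travel": [0, 0, 0], "angular": [0, 0, 0]}, {"travel": [0, 0, 0], "angular": [0, 0, 0]}]}}

```text
time: 3.0
position: [0.4897, -0.1542, 0.1024]
tool_rot: [2.161, 2.277, 0.004]
ft_force: [-0.1, -0.5, 0.1]
grip_width: 0.517
```

```bash
python3 - <<'E'
from h import *
st();snap('top','t1');snap('scene','s1')
plan([.4785,-.154,.023],Ypush,step=.03)
E
python3 - <<'E'
import cv2
im=cv2.imread("pics/s1.png")[130:330,180:360]
cv2.imwrite("pics/s1c.png",cv2.resize(im,(540,600),interpolation=cv2.INTER_CUBIC))
E
```

```text
3.0 [ 0.4897 -0.1542  0.1024] F [-0.0877 -0.4604  0.1452] yaw -1.5187372265348504 z [ 0.0032  0.0003 -1.    ] 0.5167353470677412 q [-0.3519  0.1538  0.6565  1.9661 -0.1093  1.0529  0.4049]
[{"travel":[-0.0004, -0.0036, 0.0262],"angular":[0.001, -0.0, 0.0]},{"travel":[-0.0003, -0.0036, 0.0261],"angular":[0.0, -0.0, 0.001]},{"travel":[-0.0004, -0.0037, 0.0262],"angular":[0.001, -0.001, 0.0]}]
```

View pics/s1c.png

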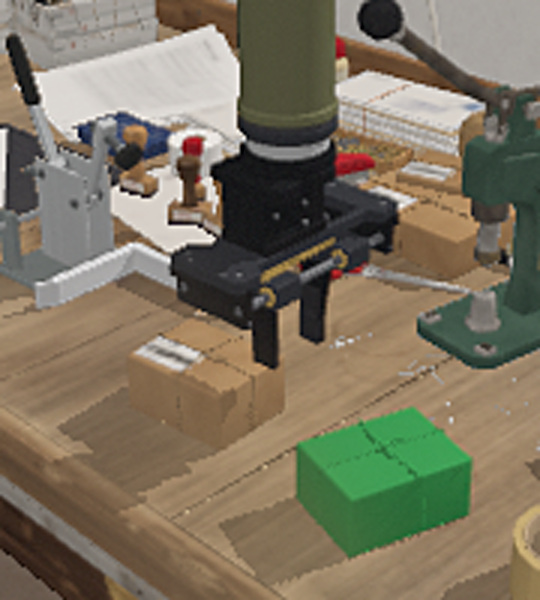

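View pics/t1.png

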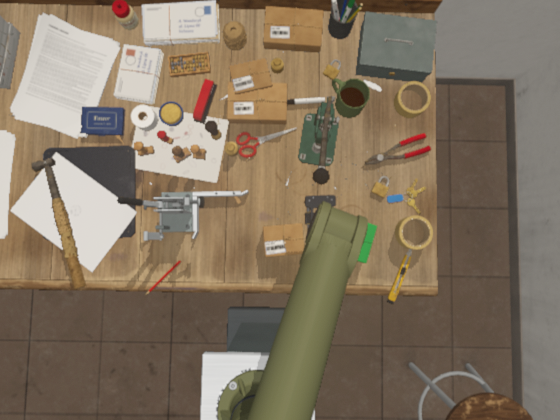

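{"api": "servo_tool", "payload": {"series": [{"travel": [-0.0005, -0.0035, 0.026], "angular": [0, 0, 0]}, {"travel": [-0.0005, -0.0035, 0.026], "angular": [0, 0, 0]}, {"travel": [-0.0005, -0.0035, 0.026], "angular": [0, 0, 0]}, {"travel": [0, 0, 0], "angular": [0, 0, 0]}, {"travel": [0, 0, 0], "angular": [0, 0, 0]}]}}

```text
time: 3.6
position: [0.4778, -0.1554, 0.0228]
tool_rot: [-2.16, -2.281, -0.001]
ft_force: [-0.2, -0.8, -0.4]
grip_width: 0.518
```

```bash
python3 - <<'E'
from h import *
s=st();print(Cf(s['position']));s,c,im=snap('wrist','w2')
plan(W((-.134,-.27,.023)),Ypush,step=.02)
E
```

```text
3.6 [ 0.4778 -0.1554  0.0228] F [-0.1541 -0.7682 -0.4361] yaw -1.5163655209027984 z [ 0.      0.0005 -1.    ] 0.5178766444465113 q [-0.3133  0.2597  0.6373  2.0503 -0.1984  0.8908  0.4879]
[-0.1364 -0.3349  0.0228]
[{"travel":[0.0164, 0.0004, 0.0001],"angular":[0.0, -0.0, -0.0]},{"travel":[0.0164, 0.0004, 0.0001],"angular":[0.001, -0.0, -0.0]},{"travel":[0.0163, 0.0004, 0.0002],"angular":[0.0, -0.0, -0.0]},{"travel":[0.0164, 0.0004, 0.0001],"angular":[0.001, -0.0, -0.0]}]
```

View pics/w2.png

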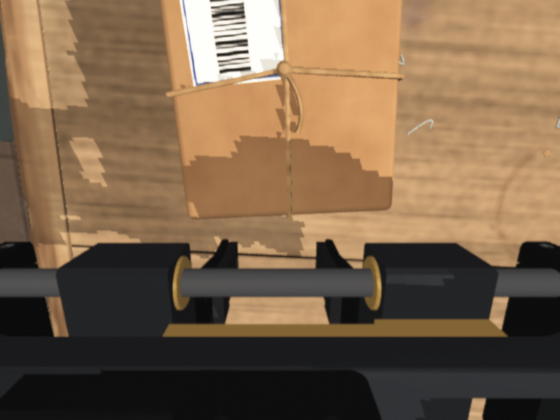

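{"api": "servo_tool", "payload": {"series": [{"travel": [0.015, 0.0003, 0], "angular": [0, 0, 0]}, {"travel": [0.012, 0.0003, 0], "angular": [0, 0, 0]}, {"travel": [0.012, 0.0003, 0], "angular": [0, 0, 0]}, {"travel": [0.012, 0.0003, 0], "angular": [0, 0, 0]}, {"travel": [0.012, 0.0003, 0], "angular": [0, 0, 0]}]}}

```text
time: 4.15
position: [0.4763, -0.0936, 0.0231]
tool_rot: [2.162, 2.277, 0.002]
ft_force: [0.2, -3.1, 2.8]
grip_width: 0.516
```

{"api": "servo_tool", "payload": {"series": [{"travel": [0.014, 0, 0], "angular": [0, 0, 0]}, {"travel": [0.014, 0, 0], "angular": [0, 0, 0]}, {"travel": [0.014, 0, 0], "angular": [0, 0, 0]}, {"travel": [0.014, 0, 0], "angular": [0, 0, 0]}, {"travel": [0.012, 0, 0], "angular": [0, 0, 0]}]}}

```text
time: 4.65
position: [0.4719, -0.025, 0.0225]
tool_rot: [2.162, 2.279, 0.0]
ft_force: [-0.1, -3.6, 2.6]
grip_width: 0.519
```

```bash
python3 - <<'E'
from h import *
s=st();print(Cf(s['position']));s,c,im=snap('wrist','w3')
plan(W((-.134,-.130,.023)),Ypush,step=.015)
E
```

```text
4.65 [ 0.4719 -0.025   0.0225] F [-0.1467 -3.553   2.5933] yaw -1.5183604121860232 z [ 0.0005 -0.0001 -1.    ] 0.5194398235927842 q [-0.5312  0.1843  0.5679  2.1182 -0.1291  0.8712  0.1648]
[-0.1353 -0.2044  0.0225]
[{"travel":[0.0144, 0.0003, -0.0001],"angular":[0.0, -0.0, 0.0]},{"travel":[0.0144, 0.0003, -0.0001],"angular":[0.0, -0.0, 0.0]},{"travel":[0.0144, 0.0003, -0.0001],"angular":[0.0, -0.001, 0.0]},{"travel":[0.0144, 0.0002, -0.0001],"angular":[0.0, -0.0, 0.0]},{"travel":[0.0144, 0.0003, -0.0002],"angular":[0.0, -0.001, 0.0]}]
```

View pics/w3.png

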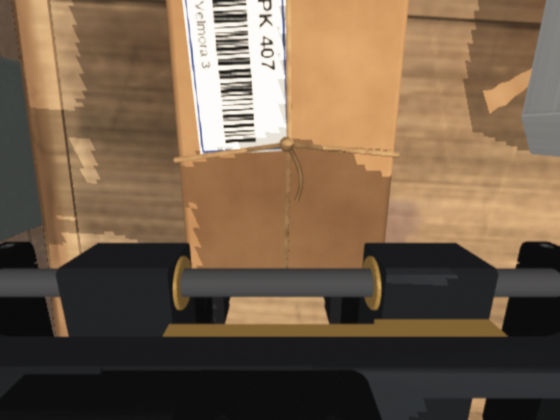

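{"api": "servo_tool", "payload": {"series": [{"travel": [0.0145, 0.0003, 0], "angular": [0, 0, 0]}, {"travel": [0.0145, 0.0003, 0], "angular": [0, 0, 0]}, {"travel": [0.0145, 0.0003, 0], "angular": [0, 0, 0]}, {"travel": [0.014, 0.0003, 0], "angular": [0, 0, 0]}, {"travel": [0.012, 0.0003, 0], "angular": [0, 0, 0]}]}}

```text
time: 5.2
position: [0.4694, 0.044, 0.0222]
tool_rot: [-2.163, -2.278, 0.001]
ft_force: [0.2, -4.3, 3.6]
grip_width: 0.518
```

{"api": "servo_tool", "payload": {"series": [{"travel": [0.005, 0, 0], "angular": [0, 0, 0]}, {"travel": [0, 0, 0], "angular": [0, 0, 0]}]}}

```text
time: 5.4
position: [0.469, 0.0498, 0.022]
tool_rot: [-2.161, -2.279, -0.0]
ft_force: [-0.2, 0.2, -0.1]
grip_width: 0.521
```

```bash
python3 - <<'E'
from h import *
s=st();print(Cf(s['position']));s,c,im=snap('wrist','w4');snap('scene','s4')
im=cv2.imread("pics/s4.png")[100:280,150:320]
cv2.imwrite("pics/s4c.png",cv2.resize(im,(566,600),interpolation=cv2.INTER_CUBIC))
E
```

```text
5.4 [0.469  0.0498 0.022 ] F [-0.1682  0.1764 -0.0825] yaw -1.5174120999828562 z [-0.0007  0.0009 -1.    ] 0.5210724706401513 q [-0.6389  0.1797  0.5129  2.1182 -0.1162  0.8703 -0.0044]
[-0.1341 -0.1296  0.022 ]
```

View pics/w4.png

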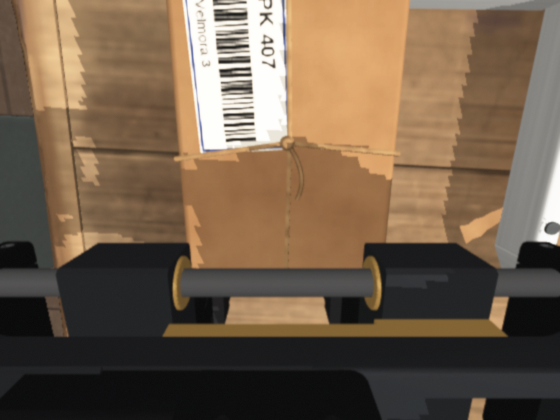

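View pics/s4c.png

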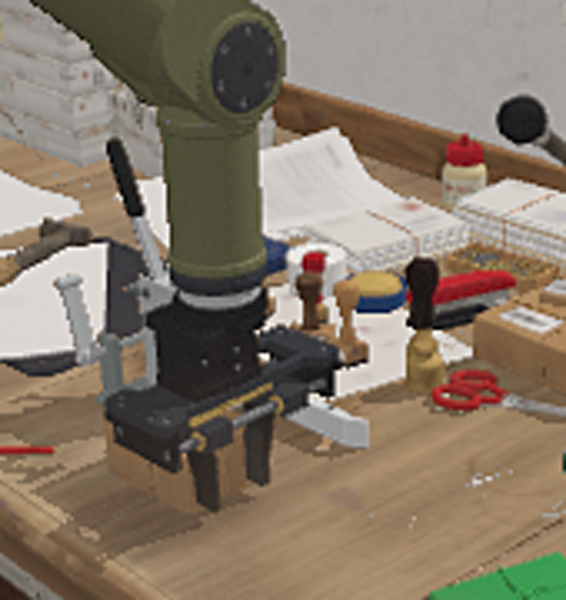

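```bash
python3 - <<'E'
from h import *
s=st();p=W((-.150,-.150,.13));print(p)
plan(p,Ypush,step=.045)
print(W((-.205,-.062,.13)))
class S(dict):pass
s2=dict(s);s2['position']=p;s2['tool_rot']=Ypush.as_rotvec()
plan(W((-.200,-.062,.13)),Rt(np.pi+T,(0,.2)),state=s2)
E
```

```text
5.5 [0.4689 0.049  0.022 ] F [-0.3722 -0.5895  0.1586] yaw -1.5185270039036416 z [-0.0009  0.0007 -1.    ] 0.5155105577288279 q [-0.6381  0.1796  0.5136  2.1185 -0.1161  0.8704 -0.0041]
[0.4542 0.0285 0.13  ]
[{"travel":[-0.0065, -0.0053, -0.036],"angular":[-0.0, -0.0, -0.001]},{"travel":[-0.0065, -0.0052, -0.036],"angular":[-0.0, -0.0, -0.0]},{"travel":[-0.0066, -0.0053, -0.036],"angular":[-0.001, -0.001, -0.001]}]
[0.3946 0.1134 0.13  ]
[{"travel":[0.0073, -0.0042, -0.0],"angular":[0.014, -0.012, 0.13]},{"travel":[0.0067, -0.0051, -0.0],"angular":[0.014, -0.012, 0.13]},{"travel":[0.006, -0.0059, -0.0],"angular":[0.014, -0.012, 0.131]},{"travel":[0.0052, -0.0066, -0.0],"angular":[0.014, -0.012, 0.13]},{"travel":[0.0043, -0.0073, 0.0],"angular":[0.014, -0.012, 0.131]}]
[{"travel":[0.0033, -0.0078, 0.0001],"angular":[0.013, -0.012, 0.13]},{"travel":[0.0023, -0.0081, 0.0002],"angular":[0.014, -0.013, 0.131]},{"travel":[0.0012, -0.0083, 0.0003],"angular":[0.013, -0.012, 0.13]},{"travel":[0.0001, -0.0084, 0.0004],"angular":[0.014, -0.013, 0.131]},{"travel":[-0.001, -0.0084, 0.0005],"angular":[0.013, -0.012, 0.13]}]
[{"travel":[-0.0021, -0.0082, 0.0006],"angular":[0.014, -0.013, 0.131]},{"travel":[-0.0031, -0.0078, 0.0007],"angular":[0.013, -0.012, 0.13]}]
```

{"api": "servo_tool", "payload": {"series": [{"travel": [-0.014, 0, 0], "angular": [0, 0, 0]}, {"travel": [-0.006, 0, -0.03], "angular": [0, 0, 0]}, {"travel": [0, -0.008, -0.04], "angular": [0, 0, 0]}, {"travel": [0, -0.008, -0.038], "angular": [0, 0, 0]}]}}

```text
time: 5.9
position: [0.4536, 0.0271, 0.131]
tool_rot: [-2.164, -2.276, 0.002]
ft_force: [0.5, 0.3, -0.1]
grip_width: 0.514
```

{"api": "servo_tool", "payload": {"series": [{"travel": [0.0073, -0.0042, 0], "angular": [0.014, -0.012, 0.13]}, {"travel": [0.0067, -0.0051, 0], "angular": [0.014, -0.012, 0.13]}, {"travel": [0.006, -0.0059, 0], "angular": [0.014, -0.012, 0.13]}, {"travel": [0.0052, -0.0066, 0], "angular": [0.014, -0.012, 0.13]}, {"travel": [0.0043, -0.0073, 0], "angular": [0.014, -0.012, 0.13]}]}}

```text
time: 6.4
position: [0.4311, 0.0635, 0.13]
tool_rot: [-2.774, -1.456, 0.143]
ft_force: [-0.7, 0.4, 0.2]
grip_width: 0.514
```

{"api": "servo_tool", "payload": {"series": [{"travel": [0.0033, -0.0078, 0], "angular": [0.014, -0.012, 0.13]}, {"travel": [0.0023, -0.0081, 0], "angular": [0.014, -0.012, 0.13]}, {"travel": [0.0012, -0.0083, 0], "angular": [0.014, -0.012, 0.13]}, {"travel": [0, -0.0084, 0], "angular": [0.014, -0.012, 0.13]}, {"travel": [-0.001, -0.0084, 0], "angular": [0.014, -0.012, 0.13]}]}}

```text
time: 6.9
position: [0.4084, 0.0989, 0.1314]
tool_rot: [-3.082, -0.487, 0.271]
ft_force: [0.2, -0.6, 1.0]
grip_width: 0.516
```

```bash
python3 - <<'E'
from h import *
s=st();print(Cf(s['position']))
plan(W((-.200,-.062,.12)),Rt(np.pi+T,(0,.2)))
E
```

```text
6.9 [0.4084 0.0989 0.1314] F [ 0.213  -0.5917  0.9994] yaw -2.8248417173207243 z [-0.1714 -0.0178 -0.985 ] 0.5162774840729476 q [-0.7254  0.0407  0.4623  2.0065 -0.0475  1.27   -1.501 ]
[-0.1919 -0.0772  0.1314]
[{"travel":[-0.0009, -0.0082, 0.0062],"angular":[0.011, -0.012, 0.129]},{"travel":[-0.0019, -0.0079, 0.0064],"angular":[0.012, -0.012, 0.129]}]
```

{"api": "servo_tool", "payload": {"series": [{"travel": [-0.001, -0.008, 0.006], "angular": [0.011, -0.012, 0.129]}, {"travel": [-0.002, -0.008, 0.006], "angular": [0.011, -0.012, 0.129]}, {"travel": [0, 0, 0], "angular": [0, 0, 0]}]}}

```text
time: 7.2
position: [0.399, 0.1135, 0.12]
tool_rot: [-3.12, -0.093, 0.314]
ft_force: [-0.7, 0.5, -0.1]
grip_width: 0.515
```

```bash
python3 - <<'E'
from h import *
s=st();print(Cf(s['position']));snap('wrist','w5');snap('top','t5');snap('scene','s5')
im=cv2.imread("pics/t5.png")[170:290,130:330]
cv2.imwrite("pics/t5c.png",cv2.resize(im,(800,480),interpolation=cv2.INTER_CUBIC))
plan(W((-.204,-.062,.04)),Rt(np.pi+T,(0,.2)))
E
```

```text
7.2 [0.399  0.1135 0.12  ] F [-0.691   0.5176 -0.0977] yaw -3.080830123189293 z [-0.1993 -0.0016 -0.9799] 0.5153532639767072 q [-0.7376  0.0632  0.4616  2.0146 -0.0844  1.2653 -1.7518]
[-0.2005 -0.0621  0.12  ]
[{"travel":[0.0057, -0.0, 0.0402],"angular":[0.001, -0.001, 0.004]},{"travel":[0.0058, 0.0, 0.0401],"angular":[0.001, -0.001, 0.004]}]
```

View pics/w5.png

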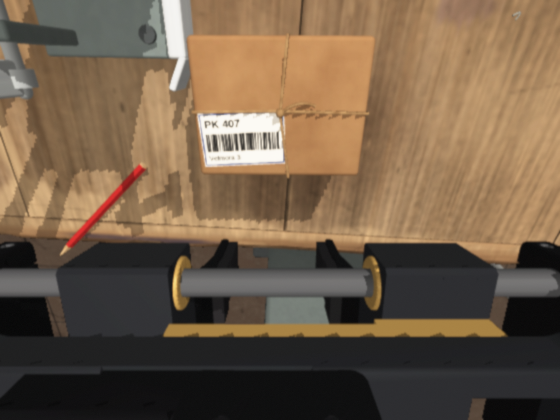

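View pics/t5c.png

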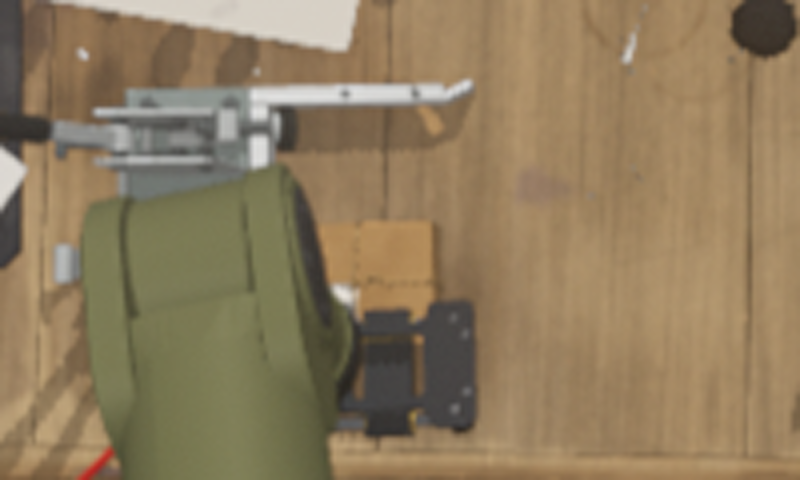

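```bash
python3 - <<'E'
from h import *
c=ctrl.calibration('wrist')
for p in [(190,37),(373,38),(360,174),(203,173)]: print(Cf(ray(c,p,.055)))
E
```

```text
[-0.0878 -0.0115  0.055 ]
[-0.0876 -0.1168  0.055 ]
[-0.1697 -0.12    0.055 ]
[-0.1703 -0.0106  0.055 ]
```

{"api": "servo_tool", "payload": {"series": [{"travel": [0.0075, 0, 0.042], "angular": [0, 0, 0.004]}, {"travel": [0.0075, 0.001, 0.042], "angular": [0, 0, 0.004]}, {"travel": [0, 0, 0], "angular": [0, 0, 0]}], "claw": 0.055}}

```text
time: 7.65
position: [0.3943, 0.1112, 0.0321]
tool_rot: [3.123, 0.082, -0.324]
ft_force: [-0.7, -0.2, 0.3]
grip_width: 0.619
```

```bash
python3 - <<'E'
from h import *
s=st();print(Cf(s['position']))
plan(W((-.150,-.064,.03)),Rt(np.pi+T,(0,.05)),step=.011)
E
```

```text
7.65 [0.3943 0.1112 0.0321] F [-0.7164 -0.2214  0.2815] yaw -3.0886031182229816 z [-0.2052 -0.0057 -0.9787] 0.6187712762551661 q [-0.7201  0.1917  0.4613  2.0938 -0.1491  1.083  -1.6921]
[-0.2054 -0.0642  0.0321]
[{"travel":[0.0091, -0.0001, -0.0015],"angular":[-0.0, 0.026, -0.0]},{"travel":[0.0091, -0.0, -0.0013],"angular":[-0.001, 0.026, -0.0]},{"travel":[0.0092, -0.0001, -0.0011],"angular":[-0.0, 0.026, -0.0]},{"travel":[0.0092, -0.0, -0.0008],"angular":[-0.001, 0.026, -0.001]},{"travel":[0.0092, -0.0, -0.0006],"angular":[-0.0, 0.026, -0.0]}]
[{"travel":[0.0093, -0.0001, -0.0004],"angular":[-0.001, 0.027, -0.001]}]
```

{"api": "servo_tool", "payload": {"series": [{"travel": [0.0091, 0, -0.0015], "angular": [0, 0.026, 0]}, {"travel": [0.0091, 0, -0.0013], "angular": [0, 0.026, 0]}, {"travel": [0.0092, 0, -0.0011], "angular": [0, 0.026, 0]}, {"travel": [0.0092, 0, -0.0008], "angular": [0, 0.026, 0]}, {"travel": [0.0092, 0, -0.0006], "angular": [0, 0.026, 0]}]}}

```text
time: 8.15
position: [0.445, 0.1157, 0.0351]
tool_rot: [-3.131, -0.08, 0.104]
ft_force: [-3.4, -0.4, 3.8]
grip_width: 0.634
```

```bash
python3 - <<'E'
from h import *
s=st();print(Cf(s['position']))
plan(W((-.107,-.062,.026)),Rt(np.pi+T,(0,.0)),step=.011)
E
```

```text
8.15 [0.445  0.1157 0.0351] F [-3.3948 -0.4315  3.8227] yaw -3.089887426355847 z [-0.0664  0.0063 -0.9978] 0.6335339317432405 q [-0.7263  0.1773  0.4668  2.0851 -0.1252  0.9643 -1.7078]
[-0.1545 -0.0624  0.0351]
[{"travel":[0.0096, -0.0001, 0.0012],"angular":[-0.002, 0.013, -0.001]},{"travel":[0.0096, -0.0001, 0.0013],"angular":[-0.002, 0.013, -0.0]},{"travel":[0.0096, -0.0001, 0.0014],"angular":[-0.002, 0.013, -0.001]},{"travel":[0.0095, -0.0001, 0.0016],"angular":[-0.002, 0.013, -0.0]},{"travel":[0.0096, -0.0001, 0.0017],"angular":[-0.002, 0.014, -0.001]}]
```

{"api": "servo_tool", "payload": {"series": [{"travel": [0.0096, 0, 0.001], "angular": [-0.001, 0.013, 0]}, {"travel": [0.0096, 0, 0.001], "angular": [-0.001, 0.013, 0]}, {"travel": [0.0096, 0, 0.001], "angular": [-0.001, 0.013, 0]}, {"travel": [0.0096, 0, 0.001], "angular": [-0.001, 0.013, 0]}, {"travel": [0.008, 0, 0.001], "angular": [-0.001, 0.013, 0]}]}}

```text
time: 8.65
position: [0.4913, 0.1177, 0.027]
tool_rot: [-3.137, -0.08, 0.003]
ft_force: [-4.0, -0.1, 4.1]
grip_width: 0.637
```

```bash
python3 - <<'E'
from h import *
s=st();print(Cf(s['position']));snap('wrist','w6')
plan(W((-.097,-.062,.026)),Rt(np.pi+T,(0,.0)),step=.003)
E
```

```text
8.65 [0.4913 0.1177 0.027 ] F [-4.0161 -0.139   4.1395] yaw -3.0906525507661633 z [-0.0022  0.0032 -1.    ] 0.6370694928806334 q [-0.7106  0.2394  0.469   2.0356 -0.1421  0.8979 -1.684 ]
[-0.1081 -0.063   0.027 ]
[{"travel":[0.0025, -0.0003, 0.0002],"angular":[-0.001, -0.0, -0.001]},{"travel":[0.0025, -0.0002, 0.0003],"angular":[-0.001, -0.0, -0.001]},{"travel":[0.0025, -0.0002, 0.0002],"angular":[-0.001, -0.0, -0.001]},{"travel":[0.0025, -0.0003, 0.0003],"angular":[-0.0, -0.0, -0.0]}]
```

View pics/w6.png

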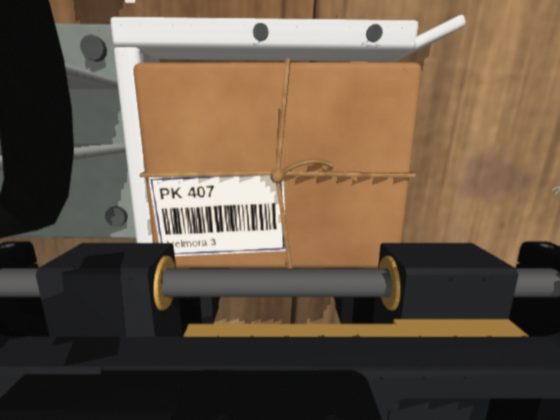

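{"api": "servo_tool", "payload": {"series": [{"travel": [0.003, 0, 0], "angular": [0, 0, 0]}, {"travel": [0.003, 0, 0], "angular": [0, 0, 0]}, {"travel": [0.003, 0, 0], "angular": [0, 0, 0]}]}}

```text
time: 9.0
position: [0.4997, 0.1182, 0.027]
tool_rot: [-3.137, -0.08, 0.004]
ft_force: [-1.4, -0.1, 0.4]
grip_width: 0.635
```

{"api": "servo_tool", "payload": {"series": [{"travel": [0.002, 0, 0], "angular": [0, 0, 0]}, {"travel": [0, 0, 0], "angular": [0, 0, 0]}]}}

```text
time: 9.2
position: [0.5016, 0.1183, 0.0271]
tool_rot: [-3.137, -0.08, 0.005]
ft_force: [-1.6, 0.2, -1.3]
grip_width: 0.629
```

{"api": "servo_tool", "payload": {"series": [{"travel": [0.002, 0, 0], "angular": [0, 0, 0]}, {"travel": [0.001, 0, 0], "angular": [0, 0, 0]}]}}

```text
time: 9.4
position: [0.5015, 0.1183, 0.027]
tool_rot: [-3.137, -0.08, 0.015]
ft_force: [-12.5, -0.6, 10.6]
grip_width: 0.633
```

{"api": "servo_tool", "payload": {"series": [{"travel": [0.001, 0, 0], "angular": [0, 0, 0]}, {"travel": [0.001, 0, 0], "angular": [0, 0, 0]}]}}

```text
time: 9.6
position: [0.5015, 0.1183, 0.0267]
tool_rot: [-3.137, -0.08, 0.022]
ft_force: [-16.8, -1.0, 13.1]
grip_width: 0.629
```

{"api": "servo_tool", "payload": {"series": [{"travel": [-0.012, 0, 0], "angular": [0, 0, 0]}, {"travel": [-0.014, 0, -0.025], "angular": [0, 0, 0]}, {"travel": [0, 0.015, -0.04], "angular": [0, 0, 0]}, {"travel": [0, 0.025, -0.038], "angular": [0, 0, 0]}], "claw": 0.045}}

```text
time: 10.0
position: [0.4829, 0.0781, 0.1315]
tool_rot: [-3.136, -0.086, 0.002]
ft_force: [1.3, 0.4, 0.5]
grip_width: 0.524
```

```bash
python3 - <<'E'
from h import *
s=st();print(Cf(s['position']));snap('wrist','w7')
plan(W((-.045,-.160,.13)),Ypush,step=.04)
E
```

```text
10.0 [0.4829 0.0781 0.1315] F [1.28   0.4268 0.4709] yaw -3.0868633396987253 z [-0.0013  0.0042 -1.    ] 0.5241146768679502 q [-0.7098  0.0531  0.5159  1.9847 -0.0341  1.1114 -1.6954]
[-0.1187 -0.1021  0.1315]
[{"travel":[0.0058, 0.0043, 0.0007],"angular":[0.0, -0.001, -0.131]},{"travel":[0.0052, 0.005, 0.0007],"angular":[0.0, -0.001, -0.132]},{"travel":[0.0045, 0.0057, 0.0007],"angular":[0.0, -0.001, -0.131]},{"travel":[0.0037, 0.0062, 0.0007],"angular":[0.0, -0.001, -0.132]},{"travel":[0.0028, 0.0066, 0.0007],"angular":[0.0, -0.001, -0.131]}]
[{"travel":[0.002, 0.007, 0.0007],"angular":[0.0, -0.001, -0.132]},{"travel":[0.001, 0.0071, 0.0007],"angular":[0.0, -0.001, -0.131]},{"travel":[0.0001, 0.0072, 0.0007],"angular":[0.0, -0.001, -0.132]},{"travel":[-0.0009, 0.0072, 0.0006],"angular":[0.001, -0.0, -0.131]},{"travel":[-0.0018, 0.007, 0.0007],"angular":[0.0, -0.001, -0.132]}]
[{"travel":[-0.0027, 0.0067, 0.0006],"angular":[0.001, -0.0, -0.131]},{"travel":[-0.0035, 0.0063, 0.0007],"angular":[0.0, -0.001, -0.132]}]
```

View pics/w7.png

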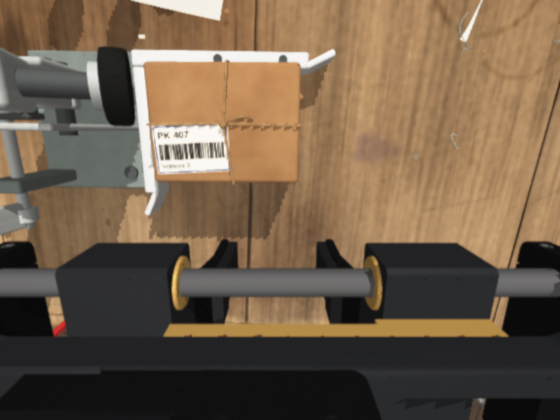

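Parcel lies square against the far stop (top edge row ~62), a few mm short of the side stop (cols ~145–150). Rotating for the sideways push.

{"api": "servo_tool", "payload": {"series": [{"travel": [0.0058, 0.0043, 0], "angular": [0, 0, -0.132]}, {"travel": [0.0052, 0.005, 0], "angular": [0, 0, -0.132]}, {"travel": [0.0045, 0.0057, 0], "angular": [0, 0, -0.131]}, {"travel": [0.0037, 0.0062, 0], "angular": [0, 0, -0.131]}, {"travel": [0.0028, 0.0066, 0], "angular": [0, 0, -0.131]}]}}

```text
time: 10.55
position: [0.5139, 0.0567, 0.1302]
tool_rot: [-2.94, -1.095, -0.001]
ft_force: [0.1, 0.6, 0.1]
grip_width: 0.516
```

{"api": "servo_tool", "payload": {"series": [{"travel": [0.002, 0.007, 0], "angular": [0, 0, -0.132]}, {"travel": [0.001, 0.0071, 0], "angular": [0, 0, -0.131]}, {"travel": [0, 0.0072, 0], "angular": [0, 0, -0.131]}, {"travel": [-0.0009, 0.0072, 0], "angular": [0, 0, -0.131]}, {"travel": [-0.0018, 0.007, 0], "angular": [0, 0, -0.132]}]}}

```text
time: 11.05
position: [0.5439, 0.0364, 0.1299]
tool_rot: [-2.43, -1.986, -0.003]
ft_force: [-0.3, 1.0, -0.5]
grip_width: 0.514
```

{"api": "servo_tool", "payload": {"series": [{"travel": [-0.0027, 0.0067, 0], "angular": [0, 0, -0.131]}, {"travel": [-0.0035, 0.0063, 0], "angular": [0, 0, -0.131]}, {"travel": [0, 0, 0], "angular": [0, 0, 0]}]}}

```text
time: 11.35
position: [0.5561, 0.0278, 0.1299]
tool_rot: [-2.158, -2.28, -0.003]
ft_force: [0.0, -0.1, 1.0]
grip_width: 0.518
```

```bash
python3 - <<'E'
from h import *
s=st();print(Cf(s['position']))
plan(W((-.045,-.160,.025)),Ypush,step=.04)
E
```

```text
11.35 [0.5561 0.0278 0.1299] F [ 0.0463 -0.0862  1.0432] yaw -1.515597000138114 z [-0.0007  0.0029 -1.    ] 0.5178587998085997 q [-0.5034  0.2089  0.4583  1.8292 -0.105   1.1272  0.0467]
[-0.0483 -0.1562  0.1299]
[{"travel":[-0.0014, 0.0011, 0.035],"angular":[-0.0, -0.001, 0.0]},{"travel":[-0.0013, 0.0012, 0.0349],"angular":[-0.0, -0.001, 0.001]},{"travel":[-0.0013, 0.0011, 0.035],"angular":[-0.001, -0.001, 0.0]}]
```

{"api": "servo_tool", "payload": {"series": [{"travel": [-0.0014, 0.001, 0.035], "angular": [0, 0, 0]}, {"travel": [-0.0013, 0.001, 0.035], "angular": [0, 0, 0]}, {"travel": [-0.0013, 0.001, 0.035], "angular": [0, 0, 0]}, {"travel": [0, 0, 0], "angular": [0, 0, 0]}]}}

```text
time: 11.75
position: [0.5537, 0.025, 0.0204]
tool_rot: [-2.155, -2.273, 0.01]
ft_force: [-1.7, -0.1, 0.3]
grip_width: 0.52
```

{"api": "servo_tool", "payload": {"series": [{"travel": [0.01, 0, 0], "angular": [0, 0, 0]}, {"travel": [0.01, 0, 0], "angular": [0, 0, 0]}, {"travel": [0.006, 0, 0], "angular": [0, 0, 0]}, {"travel": [0.004, 0, 0], "angular": [0, 0, 0]}]}}

```text
time: 12.15
position: [0.5576, 0.0556, 0.0267]
tool_rot: [-2.156, -2.283, -0.004]
ft_force: [0.7, -6.0, 4.0]
grip_width: 0.517
```

```bash
python3 - <<'E'
from h import *
s=st();print(Cf(s['position']));snap('wrist','w8')
E
```

```text
12.15 [0.5576 0.0556 0.0267] F [ 0.6637 -5.9869  3.9781] yaw -1.5136996647865915 z [ 0.0006  0.003  -1.    ] 0.5169576253931555 q [-0.5116  0.3438  0.4246  1.9041 -0.1779  0.9289  0.055 ]
[-0.0453 -0.1285  0.0267]
```

View pics/w8.png

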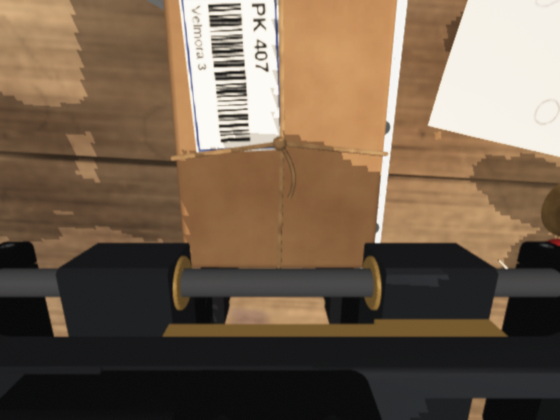

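{"api": "servo_tool", "payload": {"series": [{"travel": [0.003, 0, 0], "angular": [0, 0, 0]}, {"travel": [0.003, 0, 0], "angular": [0, 0, 0]}, {"travel": [0.001, 0, 0], "angular": [0, 0, 0]}]}}

```text
time: 12.5
position: [0.556, 0.062, 0.0251]
tool_rot: [-2.156, -2.28, -0.001]
ft_force: [-0.0, -6.0, 4.9]
grip_width: 0.518
```

{"api": "servo_tool", "payload": {"series": [{"travel": [0.002, 0, 0], "angular": [0, 0, 0]}, {"travel": [0.001, 0, 0], "angular": [0, 0, 0]}]}}

```text
time: 12.7
position: [0.5559, 0.062, 0.0251]
tool_rot: [-2.159, -2.28, 0.003]
ft_force: [-0.0, -9.2, 4.9]
grip_width: 0.511
```

{"api": "servo_tool", "payload": {"series": [{"travel": [0.001, 0, 0], "angular": [0, 0, 0]}, {"travel": [0.001, 0, 0], "angular": [0, 0, 0]}]}}

```text
time: 12.9
position: [0.5557, 0.0622, 0.0252]
tool_rot: [-2.161, -2.279, 0.005]
ft_force: [-0.2, -14.2, 7.0]
grip_width: 0.515
```

```bash
python3 - <<'E'
from h import *
s=st();print(Cf(s['position']))
E
```

```text
12.9 [0.5557 0.0622 0.0252] F [ -0.2012 -14.2101   6.9843] yaw -1.5178097600134024 z [-0.003  -0.0018 -1.    ] 0.514614556372711 q [-0.5249  0.3465  0.4232  1.9044 -0.1731  0.9296  0.0335]
[-0.0468 -0.1219  0.0252]
```

{"api": "servo_tool", "payload": {"series": [{"travel": [-0.012, 0, 0], "angular": [0, 0, 0]}, {"travel": [-0.025, 0, -0.01], "angular": [0, 0, 0]}, {"travel": [-0.01, 0, -0.045], "angular": [0, 0, 0]}, {"travel": [0, 0, -0.045], "angular": [0, 0, 0]}, {"travel": [0, 0, -0.045], "angular": [0, 0, 0]}]}}

```text
time: 13.4
position: [0.5574, 0.0205, 0.1704]
tool_rot: [-2.153, -2.277, 0.0]
ft_force: [1.6, 1.0, 0.4]
grip_width: 0.515
```

```bash
python3 - <<'E'
from h import *
s=st();print(Cf(s['position']))
s,c,im=snap('wrist','w9');np.save('w9.npy',np.r_[c['fx'],c['cx'],c['cy'],c['rvec'],c['tvec']])
cv2.imwrite("pics/w9c.png",cv2.resize(im[40:240,190:390],(600,600),interpolation=cv2.INTER_CUBIC))
E
```

```text
13.4 [0.5574 0.0205 0.1704] F [1.6187 1.0178 0.4392] yaw -1.5146594052485234 z [-0.0055  0.0051 -1.    ] 0.5146616424383365 q [-0.5038  0.1767  0.4721  1.7786 -0.0912  1.212   0.0507]
[-0.0474 -0.1636  0.1704]
```

View pics/w9.png

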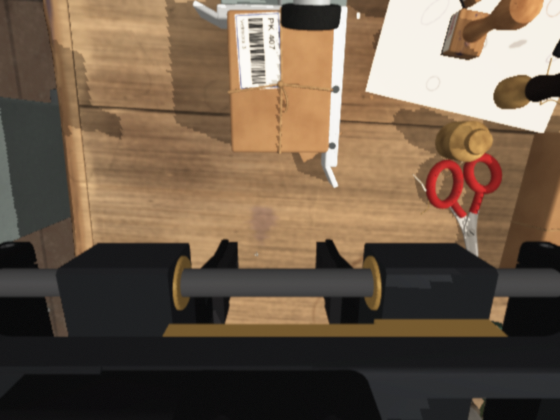

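```bash
python3 - <<'E'
from h import *
plan(W((-.135,-.06,.13)),Rt(np.pi+T),step=.04)
E
```

```text
[{"travel":[0.0086, -0.0077, 0.0041],"angular":[-0.0, -0.001, 0.131]},{"travel":[0.0075, -0.0088, 0.0041],"angular":[-0.0, -0.001, 0.131]},{"travel":[0.0063, -0.0097, 0.004],"angular":[-0.0, -0.001, 0.131]},{"travel":[0.005, -0.0104, 0.004],"angular":[-0.0, -0.001, 0.131]},{"travel":[0.0036, -0.011, 0.004],"angular":[-0.0, -0.001, 0.131]}]
[{"travel":[0.0022, -0.0113, 0.004],"angular":[0.0, -0.001, 0.131]},{"travel":[0.0007, -0.0115, 0.0041],"angular":[0.0, -0.001, 0.131]},{"travel":[-0.0009, -0.0115, 0.004],"angular":[0.0, -0.001, 0.131]},{"travel":[-0.0023, -0.0113, 0.0041],"angular":[0.0, -0.001, 0.131]},{"travel":[-0.0038, -0.0109, 0.0041],"angular":[0.0, -0.001, 0.131]}]
[{"travel":[-0.0052, -0.0104, 0.004],"angular":[0.0, -0.001, 0.132]},{"travel":[-0.0065, -0.0095, 0.0041],"angular":[0.0, -0.001, 0.131]}]
```

View pics/w9c.png

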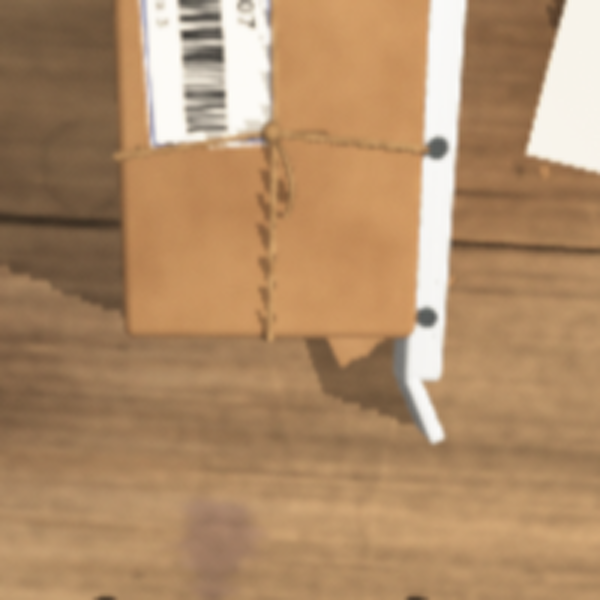

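{"api": "servo_tool", "payload": {"series": [{"travel": [0.0086, -0.0077, 0], "angular": [0, 0, 0.131]}, {"travel": [0.0075, -0.0088, 0], "angular": [0, 0, 0.131]}, {"travel": [0.0063, -0.0097, 0], "angular": [0, 0, 0.131]}, {"travel": [0.005, -0.0104, 0], "angular": [0, 0, 0.131]}, {"travel": [0.0036, -0.011, 0], "angular": [0, 0, 0.131]}]}}

```text
time: 13.95
position: [0.5163, 0.0622, 0.1691]
tool_rot: [-2.775, -1.459, 0.003]
ft_force: [-0.6, -0.0, 0.6]
grip_width: 0.52
```

{"api": "servo_tool", "payload": {"series": [{"travel": [0.0022, -0.0113, 0], "angular": [0, 0, 0.131]}, {"travel": [0.0007, -0.0115, 0], "angular": [0, 0, 0.131]}, {"travel": [-0.0009, -0.0115, 0], "angular": [0, 0, 0.131]}, {"travel": [-0.0023, -0.0113, 0], "angular": [0, 0, 0.131]}, {"travel": [-0.0038, -0.0109, 0], "angular": [0, 0, 0.131]}]}}

```text
time: 14.45
position: [0.4756, 0.103, 0.1694]
tool_rot: [-3.098, -0.489, 0.007]
ft_force: [0.5, -0.8, 0.5]
grip_width: 0.521
```

{"api": "servo_tool", "payload": {"series": [{"travel": [-0.0052, -0.0104, 0], "angular": [0, 0, 0.131]}, {"travel": [-0.0065, -0.0095, 0], "angular": [0, 0, 0.131]}, {"travel": [0, 0, 0], "angular": [0, 0, 0]}]}}

```text
time: 14.75
position: [0.4588, 0.1201, 0.1695]
tool_rot: [-3.135, -0.092, 0.008]
ft_force: [1.3, -0.0, 0.1]
grip_width: 0.517
```

```bash
python3 - <<'E'
from h import *
s=st();print(Cf(s['position']));snap('wrist','w10')
plan(W((-.135,-.055,.026)),Rt(np.pi+T),step=.045)
E
```

```text
14.75 [0.4588 0.1201 0.1695] F [ 1.2661 -0.0083  0.0996] yaw -3.083174826025475 z [-0.0055  0.0049 -1.    ] 0.5166437031300197 q [-0.7321 -0.0191  0.4233  1.9674  0.0016  1.1953 -1.8218]
[-0.1405 -0.0588  0.1695]
[{"travel":[0.0013, -0.0011, 0.0359],"angular":[-0.001, 0.001, 0.002]},{"travel":[0.0013, -0.0011, 0.036],"angular":[-0.001, 0.001, 0.001]},{"travel":[0.0013, -0.0011, 0.0359],"angular":[-0.001, 0.001, 0.002]},{"travel":[0.0012, -0.0012, 0.036],"angular":[-0.002, 0.001, 0.001]}]
```

View pics/w10.png

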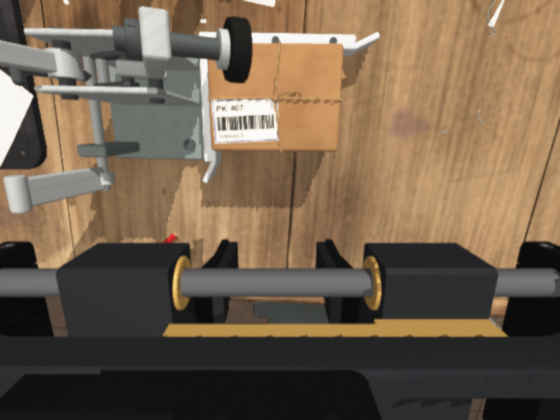

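{"api": "servo_tool", "payload": {"series": [{"travel": [0.0013, -0.001, 0.036], "angular": [-0.001, 0.001, 0.002]}, {"travel": [0.0013, -0.001, 0.036], "angular": [-0.001, 0.001, 0.002]}, {"travel": [0.0013, -0.001, 0.036], "angular": [-0.001, 0.001, 0.002]}, {"travel": [0.0013, -0.001, 0.035], "angular": [-0.001, 0.001, 0.002]}, {"travel": [0, 0, 0], "angular": [0, 0, 0]}]}}

```text
time: 15.3
position: [0.4616, 0.1207, 0.023]
tool_rot: [3.136, 0.077, -0.012]
ft_force: [-1.3, 0.1, -0.2]
grip_width: 0.513
```

{"api": "servo_tool", "payload": {"series": [{"travel": [0.01, 0, 0], "angular": [0, 0, 0]}, {"travel": [0.01, 0, 0], "angular": [0, 0, 0]}, {"travel": [0.008, 0, 0], "angular": [0, 0, 0]}, {"travel": [0.005, 0, 0], "angular": [0, 0, 0]}, {"travel": [0.003, 0, 0], "angular": [0, 0, 0]}]}}

```text
time: 15.8
position: [0.5013, 0.1244, 0.028]
tool_rot: [-3.14, -0.074, 0.0]
ft_force: [-4.7, 0.3, 2.2]
grip_width: 0.52
```

```bash
python3 - <<'E'
from h import *
s=st();print(Cf(s['position']))
E
```

```text
15.8 [0.5013 0.1244 0.028 ] F [-4.7124  0.2707  2.1518] yaw -3.0944722135688445 z [-0.0003  0.0003 -1.    ] 0.5199240345940725 q [-0.6817  0.2565  0.4303  2.0083 -0.1355  0.904  -1.7034]
[-0.0978 -0.0568  0.028 ]
```

{"api": "servo_tool", "payload": {"series": [{"travel": [0.002, 0, 0], "angular": [0, 0, 0]}, {"travel": [0.001, 0, 0], "angular": [0, 0, 0]}]}}

```text
time: 16.0
position: [0.5015, 0.1243, 0.0271]
tool_rot: [3.14, 0.074, -0.008]
ft_force: [-9.7, 0.0, 7.5]
grip_width: 0.519
```

{"api": "servo_tool", "payload": {"series": [{"travel": [0.001, 0, 0], "angular": [0, 0, 0]}, {"travel": [0.001, 0, 0], "angular": [0, 0, 0]}]}}

```text
time: 16.2
position: [0.5015, 0.1243, 0.0269]
tool_rot: [3.14, 0.075, -0.015]
ft_force: [-14.7, -0.4, 14.5]
grip_width: 0.52
```

{"api": "servo_tool", "payload": {"series": [{"travel": [-0.015, 0, 0], "angular": [0, 0, 0]}, {"travel": [-0.025, 0, -0.02], "angular": [0, 0, 0]}, {"travel": [-0.01, 0, -0.045], "angular": [0, 0, 0]}, {"travel": [0, 0, -0.045], "angular": [0, 0, 0]}, {"travel": [0, 0, -0.045], "angular": [0, 0, 0]}]}}

```text
time: 16.7
position: [0.4558, 0.1219, 0.1842]
tool_rot: [-3.14, -0.074, -0.003]
ft_force: [0.3, 0.3, 0.2]
grip_width: 0.515
```

{"api": "servo_tool", "payload": {"series": [{"travel": [0, 0, -0.045], "angular": [0, 0, 0]}, {"travel": [0, 0, -0.045], "angular": [0, 0, 0]}, {"travel": [0, 0, -0.03], "angular": [0, 0, 0]}, {"travel": [0, 0, 0], "angular": [0, 0, 0]}], "claw": 0.0}}

```text
time: 17.1
position: [0.4585, 0.1227, 0.3075]
tool_rot: [-3.137, -0.074, -0.016]
ft_force: [0.4, -0.3, -0.1]
grip_width: 0.239
```

```bash
cat >> h.py <<'E'
PIV=np.array([.082,.104])
def rotT(a): # tilt a: fingers toward clamp +y
    return R.from_rotvec([np.cos(T)*a,np.sin(T)*a,0])*Ypush
def hpose(thdeg,adeg,r=.110,off=0.,x=-.030):
    th,a=np.radians([thdeg,adeg]);n=np.array([-np.sin(th),np.cos(th)])
    tip=PIV+r*np.array([np.cos(th),np.sin(th)])+n*(.009+off)
    tcp=tip-.011*np.array([np.sin(a),-np.cos(a)])
    return W((x,tcp[0],tcp[1])),rotT(a)
E
python3 - <<'E'
from h import *
s,c,im=snap('wrist','w11');st();print(Cf(ctrl.get_state()['position']))
p,r=hpose(66,45,off=.03);print(p,Cf(p))
plan(p+[0,0,.05],r)
E
```

```text
17.15 [0.4573 0.1224 0.3047] F [-0.6893  0.8318 -0.5771] yaw -3.094618892258641 z [ 0.0059  0.0024 -1.    ] 0.19313433369108068 q [-0.7681 -0.1115  0.4163  1.7736  0.0451  1.4638 -1.8824]
[-0.1418 -0.0564  0.3047]
[0.5614 0.268  0.2281] [-0.03    0.0833  0.2281]
[{"travel":[0.0085, -0.0108, 0.0021],"angular":[0.048, 0.047, -0.114]},{"travel":[0.0096, -0.0097, 0.003],"angular":[0.048, 0.047, -0.114]},{"travel":[0.0104, -0.0083, 0.0039],"angular":[0.048, 0.047, -0.114]},{"travel":[0.0111, -0.0069, 0.0048],"angular":[0.048, 0.046, -0.114]},{"travel":[0.0115, -0.0054, 0.0056],"angular":[0.048, 0.046, -0.115]}]
[{"travel":[0.0118, -0.0037, 0.0064],"angular":[0.048, 0.046, -0.115]},{"travel":[0.0118, -0.002, 0.0071],"angular":[0.047, 0.047, -0.114]},{"travel":[0.0116, -0.0004, 0.0077],"angular":[0.048, 0.046, -0.115]},{"travel":[0.0112, 0.0013, 0.0082],"angular":[0.047, 0.047, -0.114]},{"travel":[0.0106, 0.003, 0.0086],"angular":[0.048, 0.046, -0.115]}]
[{"travel":[0.0097, 0.0045, 0.0089],"angular":[0.047, 0.047, -0.114]},{"travel":[0.0087, 0.006, 0.009],"angular":[0.048, 0.046, -0.115]},{"travel":[0.0074, 0.0075, 0.0091],"angular":[0.047, 0.047, -0.114]}]
```

View pics/w11.png

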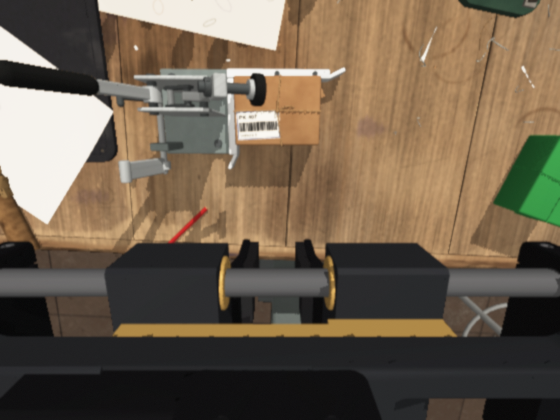

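{"api": "servo_tool", "payload": {"series": [{"travel": [0.0085, -0.0108, 0.002], "angular": [0.048, 0.047, -0.114]}, {"travel": [0.0096, -0.0097, 0.003], "angular": [0.048, 0.047, -0.114]}, {"travel": [0.0104, -0.0083, 0.004], "angular": [0.048, 0.047, -0.114]}, {"travel": [0.0111, -0.0069, 0.005], "angular": [0.048, 0.046, -0.114]}, {"travel": [0.0115, -0.0054, 0.0056], "angular": [0.048, 0.046, -0.115]}]}}

```text
time: 17.65
position: [0.4955, 0.1783, 0.29]
tool_rot: [-2.74, -0.89, -0.328]
ft_force: [-0.7, 0.1, -0.6]
grip_width: 0.006
```

{"api": "servo_tool", "payload": {"series": [{"travel": [0.0118, -0.0037, 0.0064], "angular": [0.048, 0.046, -0.115]}, {"travel": [0.0118, -0.002, 0.007], "angular": [0.047, 0.047, -0.114]}, {"travel": [0.0116, -0.0004, 0.0077], "angular": [0.048, 0.046, -0.115]}, {"travel": [0.0112, 0.0013, 0.008], "angular": [0.047, 0.047, -0.114]}, {"travel": [0.0106, 0.003, 0.0086], "angular": [0.048, 0.046, -0.115]}]}}

```text
time: 18.15
position: [0.5355, 0.234, 0.2799]
tool_rot: [-2.134, -1.518, -0.584]
ft_force: [-0.4, -0.1, -0.9]
grip_width: 0.009
```

{"api": "servo_tool", "payload": {"series": [{"travel": [0.0097, 0.0045, 0.009], "angular": [0.047, 0.047, -0.114]}, {"travel": [0.0087, 0.006, 0.009], "angular": [0.048, 0.046, -0.115]}, {"travel": [0.0074, 0.0075, 0.009], "angular": [0.047, 0.047, -0.114]}, {"travel": [0, 0, 0], "angular": [0, 0, 0]}]}}

```text
time: 18.55
position: [0.5601, 0.2673, 0.2697]
tool_rot: [-1.711, -1.797, -0.691]
ft_force: [0.2, -0.4, 0.3]
grip_width: 0.003
```

```bash
python3 - <<'E'
from h import *
s=st();print(Cf(s['position']));snap('wrist','w12');snap('scene','s12')
im=cv2.imread("pics/s12.png")[80:280,110:310]
cv2.imwrite("pics/s12c.png",cv2.resize(im,(600,600),interpolation=cv2.INTER_CUBIC))
p,r=hpose(66,45,off=.03);print(p,Cf(p))
plan(p,r)
E
```

```text
18.55 [0.5601 0.2673 0.2697] F [ 0.1856 -0.416   0.2933] yaw -1.5285966222807963 z [-0.0453  0.7012 -0.7115] 0.0027425561582412055 q [-0.7338  0.2536  0.7668  1.75   -0.9669  1.4176  0.3396]
[-0.0314  0.0827  0.2697]
[0.5614 0.268  0.2281] [-0.03    0.0833  0.2281]
[{"travel":[-0.0304, 0.0023, 0.0325],"angular":[-0.004, 0.005, -0.009]}]
```

View pics/w12.png

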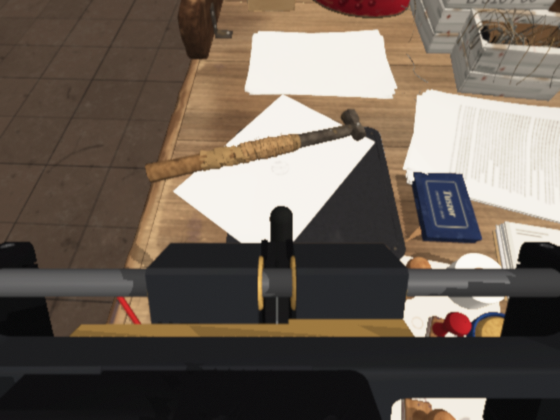

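View pics/s12c.png

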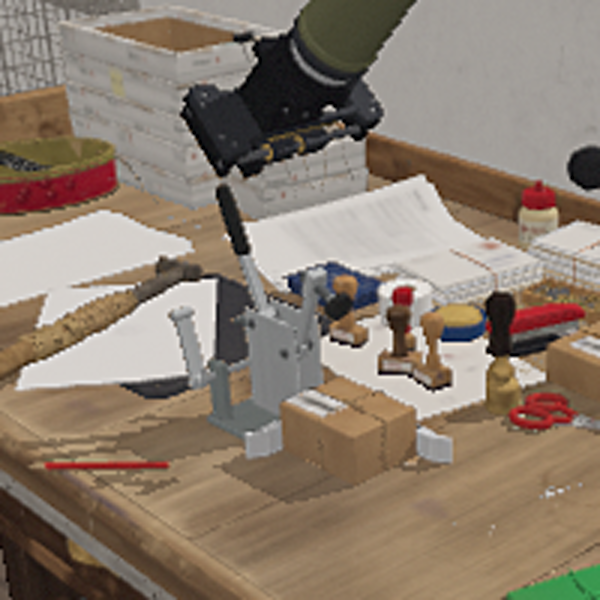

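{"api": "servo_tool", "payload": {"series": [{"travel": [-0.015, 0.001, 0.0163], "angular": [-0.002, 0, -0.005]}, {"travel": [-0.015, 0.001, 0.0163], "angular": [-0.002, 0, -0.005]}, {"travel": [0, 0, 0], "angular": [0, 0, 0]}]}}

```text
time: 18.95
position: [0.5596, 0.2691, 0.2284]
tool_rot: [-1.705, -1.805, -0.703]
ft_force: [-0.2, -0.4, 0.3]
grip_width: 0.005
```

```bash
python3 - <<'E'
from h import *
s=st();print(Cf(s['position']))
p,r=hpose(66,45,off=.005);plan(p,r,step=.013)
# arc increments
prev=None
cur=dict(s)
for th in np.arange(66,-7,-6):
    a=45-(66-th)*40/72
    p,r=hpose(th,a)
    if prev is not None:
        q=prev[1];d=q.inv().apply(p-prev[0]);w=(q.inv()*r).as_rotvec();print(th,np.round(d,4),np.round(w,3),Cf(p))
    prev=(p,r)
E
```

```text
18.95 [0.5596 0.2691 0.2284] F [-0.2064 -0.3987  0.286 ] yaw -1.5139410175704435 z [-0.0401  0.7034 -0.7097] 0.004586444533746527 q [-0.7206  0.2931  0.7543  1.8003 -1.0081  1.3732  0.4228]
[-0.0318  0.0845  0.2284]
[{"travel":[0.004, 0.0009, 0.0113],"angular":[-0.001, 0.002, 0.001]},{"travel":[0.004, 0.0009, 0.0114],"angular":[-0.001, 0.002, 0.001]}]
60 [ 0.0051 -0.      0.0107] [ 0.    -0.058  0.   ] [-0.03    0.1219  0.212 ]
54 [ 0.0046 -0.      0.0109] [-0.    -0.058 -0.   ] [-0.03    0.1326  0.2069]
48 [0.0041 0.     0.011 ] [ 0.    -0.058  0.   ] [-0.03    0.1426  0.2008]
42 [0.0036 0.     0.0112] [ 0.    -0.058 -0.   ] [-0.03    0.1519  0.1937]
36 [ 0.003  -0.      0.0113] [ 0.    -0.058  0.   ] [-0.03    0.1605  0.1856]
30 [0.0025 0.     0.0114] [ 0.    -0.058 -0.   ] [-0.03    0.1681  0.1768]
24 [0.002  0.     0.0115] [ 0.    -0.058  0.   ] [-0.03    0.1748  0.1672]
18 [ 0.0014 -0.      0.0115] [ 0.    -0.058  0.   ] [-0.03    0.1804  0.157 ]
12 [0.0009 0.     0.0116] [ 0.    -0.058 -0.   ] [-0.03    0.1849  0.1463]
6 [ 0.0004 -0.      0.0116] [ 0.    -0.058 -0.   ] [-0.03    0.1882  0.1352]
0 [-0.0002  0.      0.0115] [ 0.    -0.058  0.   ] [-0.03    0.1904  0.1239]
-6 [-0.0007 -0.      0.0115] [ 0.    -0.058  0.   ] [-0.03    0.1914  0.1124]
```

Approach to near contact, then the first arc steps.

{"api": "servo_tool", "payload": {"series": [{"travel": [0.004, 0.001, 0.0113], "angular": [0, 0, 0]}, {"travel": [0.004, 0.001, 0.0113], "angular": [0, 0, 0]}, {"travel": [0, 0, 0], "angular": [0, 0, 0]}]}}

```text
time: 19.25
position: [0.5626, 0.2933, 0.2212]
tool_rot: [-1.699, -1.81, -0.71]
ft_force: [0.9, -1.7, 2.4]
grip_width: 0.006
```

{"api": "servo_tool", "payload": {"series": [{"travel": [0.0045, 0, 0.0107], "angular": [0, -0.058, 0]}, {"travel": [0.0046, 0, 0.0109], "angular": [0, -0.058, 0]}, {"travel": [0.0041, 0, 0.011], "angular": [0, -0.058, 0]}]}}

```text
time: 19.55
position: [0.5623, 0.3208, 0.2063]
tool_rot: [-1.817, -1.925, -0.577]
ft_force: [-0.6, -6.4, 3.7]
grip_width: 0.009
```

```bash
python3 - <<'E'
from h import *
s=st();print(Cf(s['position']));snap('scene','s13')
im=cv2.imread("pics/s13.png")[80:280,110:310]
cv2.imwrite("pics/s13c.png",cv2.resize(im,(600,600),interpolation=cv2.INTER_CUBIC))
E
```

```text
19.55 [0.5623 0.3208 0.2063] F [-0.6324 -6.4477  3.7266] yaw -1.5100996833948368 z [-0.0254  0.5697 -0.8215] 0.008642457048735326 q [-0.8791  0.2929  0.7455  1.7597 -0.8633  1.2316  0.2283]
[-0.0263  0.1361  0.2063]
```

View pics/s13c.png

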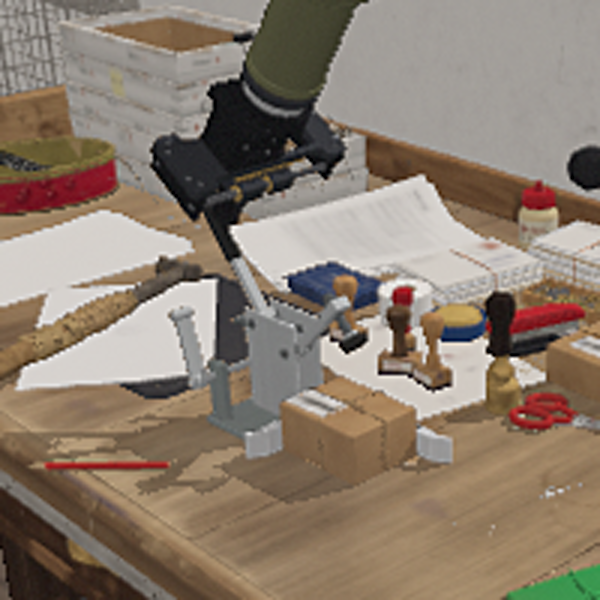

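{"api": "servo_tool", "payload": {"series": [{"travel": [0.004, -0.001, 0.011], "angular": [0, -0.058, 0]}, {"travel": [0.0036, -0.001, 0.0112], "angular": [0, -0.058, 0]}, {"travel": [0.003, -0.001, 0.0113], "angular": [0, -0.058, 0]}]}}

```text
time: 19.9
position: [0.5603, 0.3473, 0.185]
tool_rot: [-1.924, -2.035, -0.439]
ft_force: [3.7, -5.4, 8.6]
grip_width: 0.006
```

```bash
python3 - <<'E'
from h import *
s=st();print(Cf(s['position']))
cur=dict(s)
prev=(s['position'],R.from_rotvec(s['tool_rot']))
for th in (30,24,18,12,6,0,-6):
    a=45-(66-th)*40/72
    p,r=hpose(th,a);q=prev[1];print(th,np.round(q.inv().apply(p-prev[0]),4),np.round((q.inv()*r).as_rotvec(),3));prev=(p,r)
E
```

```text
19.9 [0.5603 0.3473 0.185 ] F [ 3.6538 -5.3764  8.5688] yaw -1.5117006200147434 z [-0.0113  0.4217 -0.9067] 0.006241995080353994 q [-1.0045  0.3201  0.7532  1.7145 -0.7029  1.1663  0.0455]
[-0.0269  0.1626  0.185 ]
30 [ 0.0016 -0.0032  0.0098] [0.011 0.001 0.005]
24 [0.002  0.     0.0115] [ 0.    -0.058  0.   ]
18 [ 0.0014 -0.      0.0115] [ 0.    -0.058  0.   ]
12 [0.0009 0.     0.0116] [ 0.    -0.058 -0.   ]
6 [ 0.0004 -0.      0.0116] [ 0.    -0.058 -0.   ]
0 [-0.0002  0.      0.0115] [ 0.    -0.058  0.   ]
-6 [-0.0007 -0.      0.0115] [ 0.    -0.058  0.   ]
```

{"api": "servo_tool", "payload": {"series": [{"travel": [0.002, 0, 0.011], "angular": [0, -0.03, 0]}, {"travel": [0.002, 0, 0.0115], "angular": [0, -0.058, 0]}, {"travel": [0.0014, 0, 0.0115], "angular": [0, -0.058, 0]}]}}

```text
time: 20.2
position: [0.5592, 0.3665, 0.1561]
tool_rot: [-2.008, -2.125, -0.307]
ft_force: [1.8, -3.8, 9.6]
grip_width: 0.006
```

{"api": "servo_tool", "payload": {"series": [{"travel": [0.0009, 0, 0.0116], "angular": [0, -0.058, 0]}, {"travel": [0.0004, 0, 0.0116], "angular": [0, -0.058, 0]}]}}

```text
time: 20.4
position: [0.5582, 0.3744, 0.1333]
tool_rot: [-2.071, -2.193, -0.193]
ft_force: [0.8, -0.2, 2.2]
grip_width: 0.003
```

```bash
python3 - <<'E'
from h import *
s=st();print(Cf(s['position']));snap('scene','s14')
im=cv2.imread("pics/s14.png")[80:280,110:310]
cv2.imwrite("pics/s14c.png",cv2.resize(im,(600,600),interpolation=cv2.INTER_CUBIC))
prev=(s['position'],R.from_rotvec(s['tool_rot']))
for th in (6,0,-6):
    a=45-(66-th)*40/72
    p,r=hpose(th,a);q=prev[1];print(th,np.round(q.inv().apply(p-prev[0]),4),np.round((q.inv()*r).as_rotvec(),3));prev=(p,r)
E
```

```text
20.4 [0.5582 0.3744 0.1333] F [ 0.8092 -0.2025  2.1845] yaw -1.5123035580861421 z [ 0.0012  0.174  -0.9847] 0.0034645694705315692 q [-1.1485  0.451   0.7724  1.6321 -0.5158  1.148  -0.1737]
[-0.0275  0.1898  0.1333]
6 [-0.0012 -0.0025 -0.0022] [0.011 0.029 0.004]
0 [-0.0002  0.      0.0115] [ 0.    -0.058  0.   ]
-6 [-0.0007 -0.      0.0115] [ 0.    -0.058  0.   ]
```

View pics/s14c.png

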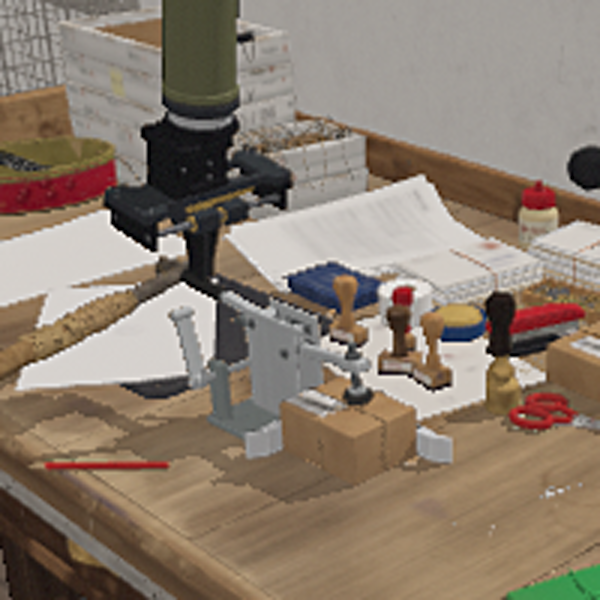

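{"api": "servo_tool", "payload": {"series": [{"travel": [0, 0, 0.008], "angular": [0, -0.03, 0]}, {"travel": [0, 0, 0.007], "angular": [0, -0.03, 0]}]}}

```text
time: 20.65
position: [0.5556, 0.3761, 0.1184]
tool_rot: [-2.1, -2.225, -0.125]
ft_force: [-13.0, -9.5, 43.3]
grip_width: 0.005
```

{"api": "servo_tool", "payload": {"series": [{"travel": [0, 0, 0.003], "angular": [0, 0, 0]}, {"travel": [0, 0, 0.001], "angular": [0, 0, 0]}]}}

```text
time: 20.85
position: [0.5557, 0.3761, 0.1184]
tool_rot: [-2.098, -2.222, -0.127]
ft_force: [-14.3, -9.1, 38.5]
grip_width: 0.009
```

```bash
python3 - <<'E'
from h import *
s=st();print(Cf(s['position']));snap('scene','s15')
im=cv2.imread("pics/s15.png")[80:280,110:310]
cv2.imwrite("pics/s15c.png",cv2.resize(im,(600,600),interpolation=cv2.INTER_CUBIC))
E
```

```text
20.85 [0.5557 0.3761 0.1184] F [-14.2725  -9.0651  38.4747] yaw -1.512977754007439 z [-0.0033  0.1168 -0.9931] 0.009320872219653756 q [-1.1712  0.4895  0.7776  1.6158 -0.4865  1.1565 -0.2089]
[-0.0299  0.1916  0.1184]
```

View pics/s15c.png

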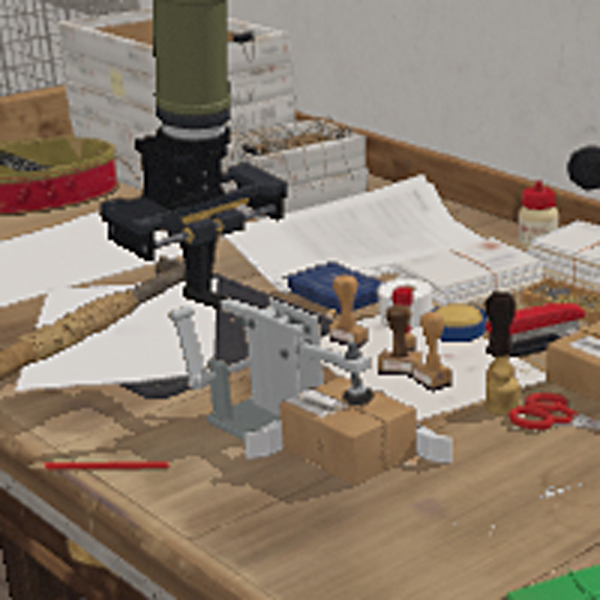

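{"api": "servo_tool", "payload": {"series": [{"travel": [0, 0, -0.03], "angular": [0, 0, 0]}, {"travel": [0, 0, -0.045], "angular": [0, 0, 0]}, {"travel": [0, 0, -0.045], "angular": [0, 0, 0]}, {"travel": [0, 0, 0], "angular": [0, 0, 0]}]}}

```text
time: 21.3
position: [0.559, 0.3625, 0.238]
tool_rot: [-2.103, -2.224, -0.141]
ft_force: [0.9, 0.1, 0.6]
grip_width: 0.007
```

```bash
python3 - <<'E'
from h import *
s=st();print(Cf(s['position']))
plan(W((-.120,.165,.22)),Rt(np.pi+T),step=.04)
E
```

```text
21.3 [0.559  0.3625 0.238 ] F [0.9486 0.1385 0.5888] yaw -1.5137710105016184 z [ 0.0069  0.1195 -0.9928] 0.006664352712179328 q [-1.1987  0.3833  0.8348  1.4965 -0.3989  1.3421 -0.2689]
[-0.0273  0.1779  0.238 ]
[{"travel":[-0.0012, -0.0077, 0.0013],"angular":[-0.007, -0.009, 0.131]},{"travel":[-0.0022, -0.0075, 0.0012],"angular":[-0.007, -0.009, 0.131]},{"travel":[-0.0032, -0.0072, 0.0012],"angular":[-0.007, -0.009, 0.131]},{"travel":[-0.0041, -0.0067, 0.0012],"angular":[-0.007, -0.009, 0.131]},{"travel":[-0.0049, -0.0061, 0.0012],"angular":[-0.007, -0.009, 0.131]}]
[{"travel":[-0.0056, -0.0055, 0.0012],"angular":[-0.007, -0.009, 0.131]},{"travel":[-0.0063, -0.0047, 0.0012],"angular":[-0.007, -0.009, 0.131]},{"travel":[-0.0069, -0.0038, 0.0012],"angular":[-0.007, -0.008, 0.131]},{"travel":[-0.0073, -0.0029, 0.0012],"angular":[-0.006, -0.009, 0.131]},{"travel":[-0.0076, -0.002, 0.0013],"angular":[-0.007, -0.008, 0.131]}]
[{"travel":[-0.0078, -0.0009, 0.0014],"angular":[-0.006, -0.009, 0.13]},{"travel":[-0.0078, 0.0, 0.0014],"angular":[-0.007, -0.008, 0.131]}]
```

{"api": "servo_tool", "payload": {"series": [{"travel": [-0.0012, -0.0077, 0.0013], "angular": [-0.007, -0.009, 0.131]}, {"travel": [-0.0022, -0.0075, 0.0012], "angular": [-0.007, -0.009, 0.131]}, {"travel": [-0.0032, -0.0072, 0.0012], "angular": [-0.007, -0.009, 0.131]}, {"travel": [-0.0041, -0.0067, 0.0012], "angular": [-0.007, -0.009, 0.131]}, {"travel": [-0.0049, -0.0061, 0.0012], "angular": [-0.007, -0.009, 0.131]}]}}

```text
time: 21.8
position: [0.5164, 0.3548, 0.2227]
tool_rot: [-2.741, -1.438, -0.069]
ft_force: [-0.4, 0.4, -0.3]
grip_width: 0.001
```

{"api": "servo_tool", "payload": {"series": [{"travel": [-0.0056, -0.0055, 0.0012], "angular": [-0.007, -0.009, 0.131]}, {"travel": [-0.0063, -0.0047, 0.0012], "angular": [-0.007, -0.009, 0.131]}, {"travel": [-0.0069, -0.0038, 0.0012], "angular": [-0.007, -0.008, 0.131]}, {"travel": [-0.0073, -0.0029, 0.0012], "angular": [-0.006, -0.009, 0.131]}, {"travel": [-0.0076, -0.002, 0.0012], "angular": [-0.007, -0.008, 0.131]}]}}

```text
time: 22.3
position: [0.478, 0.3474, 0.2159]
tool_rot: [-3.096, -0.486, -0.009]
ft_force: [-0.0, 0.0, -0.7]
grip_width: 0.004
```

{"api": "servo_tool", "payload": {"series": [{"travel": [-0.0078, -0.001, 0.0014], "angular": [-0.006, -0.009, 0.131]}, {"travel": [-0.0078, 0, 0.0014], "angular": [-0.007, -0.008, 0.131]}, {"travel": [0, 0, 0], "angular": [0, 0, 0]}, {"travel": [0, 0, 0], "angular": [0, 0, 0]}, {"travel": [0, 0, 0], "angular": [0, 0, 0]}]}}

```text
time: 22.8
position: [0.4637, 0.3449, 0.2138]
tool_rot: [3.134, 0.09, -0.013]
ft_force: [-0.3, -0.4, 0.5]
grip_width: 0.004
```

```bash
python3 - <<'E'
from h import *
s=st();print(Cf(s['position']));snap('wrist','w16');snap('scene','s16')
im=cv2.imread("pics/s16.png")[120:270,140:290]
cv2.imwrite("pics/s16c.png",cv2.resize(im,(600,600),interpolation=cv2.INTER_CUBIC))
plan(W((-.120,.160,.119)),Rt(np.pi+T),step=.04)
E
```

```text
22.8 [0.4637 0.3449 0.2138] F [-0.2735 -0.4492  0.4716] yaw -3.084474725187985 z [-0.0079 -0.0064 -0.9999] 0.0035590360959640165 q [-1.6422  0.3432  1.1749  1.6865 -0.3225  1.3407 -1.9234]
[-0.1235  0.1654  0.2138]
[{"travel":[0.0014, 0.0016, 0.0316],"angular":[0.002, 0.003, 0.001]},{"travel":[0.0013, 0.0017, 0.0316],"angular":[0.002, 0.003, 0.001]},{"travel":[0.0012, 0.0017, 0.0317],"angular":[0.002, 0.002, 0.0]}]
```

View pics/w16.png

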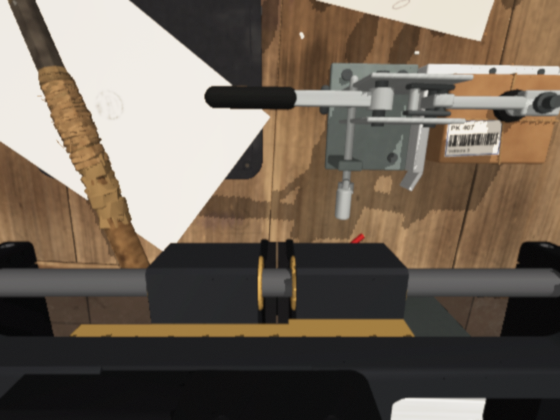

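View pics/s16c.png

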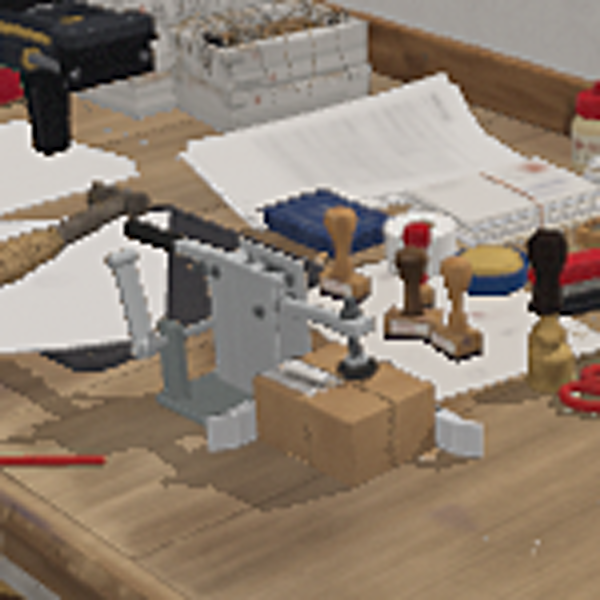

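{"api": "servo_tool", "payload": {"series": [{"travel": [0.0014, 0.0016, 0.0316], "angular": [0.002, 0.003, 0]}]}}

```text
time: 23.0
position: [0.4674, 0.3451, 0.1854]
tool_rot: [-3.139, -0.089, -0.001]
ft_force: [0.4, 0.4, -0.7]
grip_width: 0.005
```

```bash
python3 - <<'E'
from h import *
s=st();print(Cf(s['position']))
c=ctrl.calibration('wrist');snap('wrist','w17')
print(proj(c,[W((-.112,.111,.127)),W((-.112,.111,.133))]))
plan(W((-.120,.152,.119)),Rt(np.pi+T),step=.033)
E
```

```text
23.0 [0.4674 0.3451 0.1854] F [ 0.375   0.3629 -0.7418] yaw -3.0846215052340598 z [ 0.0006  0.0011 -1.    ] 0.004732010026463361 q [-1.6217  0.3666  1.1567  1.7249 -0.3502  1.28   -1.9008]
[-0.1197  0.1654  0.1854]
[[351.6863 220.8754]
 [353.7127 223.3586]]
[{"travel":[0.0021, 0.0052, 0.0297],"angular":[0.003, 0.004, 0.001]},{"travel":[0.002, 0.0054, 0.0297],"angular":[0.003, 0.004, 0.001]}]
```

View pics/w17.png

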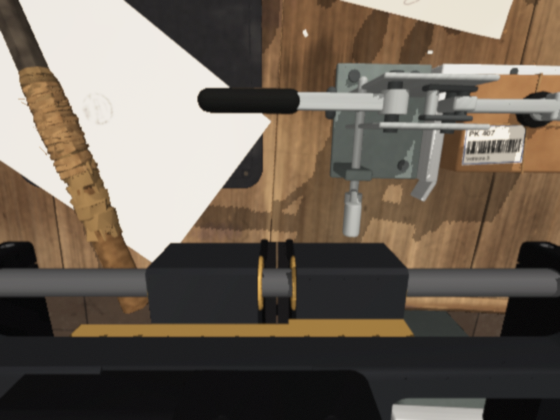

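{"api": "servo_tool", "payload": {"series": [{"travel": [0.002, 0.005, 0.03], "angular": [0, 0, 0]}, {"travel": [0.002, 0.005, 0.03], "angular": [0, 0, 0]}, {"travel": [0, 0, 0], "angular": [0, 0, 0]}]}}

```text
time: 23.35
position: [0.4668, 0.331, 0.1192]
tool_rot: [3.131, 0.085, -0.016]
ft_force: [-0.7, -0.0, -0.2]
grip_width: 0.004
```

```bash
python3 - <<'E'
from h import *
s=st();print(Cf(s['position']))
plan(W((-.120,.099,.117)),Rt(np.pi+T),step=.01)
E
```

```text
23.35 [0.4668 0.331  0.1192] F [-0.6563 -0.0412 -0.1515] yaw -3.0871460054650406 z [-0.0102 -0.0094 -0.9999] 0.0035499525307308138 q [-1.5587  0.4299  1.105   1.8054 -0.4108  1.1791 -1.8393]
[-0.1211  0.1514  0.1192]
[{"travel":[0.0002, 0.0087, 0.0004],"angular":[0.001, 0.002, 0.0]},{"travel":[0.0002, 0.0087, 0.0004],"angular":[0.002, 0.002, 0.0]},{"travel":[0.0002, 0.0087, 0.0004],"angular":[0.001, 0.002, 0.0]},{"travel":[0.0002, 0.0088, 0.0004],"angular":[0.002, 0.002, 0.0]},{"travel":[0.0001, 0.0087, 0.0004],"angular":[0.001, 0.001, 0.0]}]
[{"travel":[0.0002, 0.0088, 0.0005],"angular":[0.002, 0.002, 0.0]}]
```

{"api": "servo_tool", "payload": {"series": [{"travel": [0, 0.0087, 0], "angular": [0, 0, 0]}, {"travel": [0, 0.0087, 0], "angular": [0, 0, 0]}, {"travel": [0, 0.0087, 0], "angular": [0, 0, 0]}, {"travel": [0, 0.0087, 0], "angular": [0, 0, 0]}]}}

```text
time: 23.75
position: [0.4715, 0.2997, 0.1239]
tool_rot: [-3.14, -0.087, 0.006]
ft_force: [-1.0, 13.3, 5.4]
grip_width: 0.005
```

{"api": "servo_tool", "payload": {"series": [{"travel": [0, 0.008, 0], "angular": [0, 0, 0]}, {"travel": [0, 0.008, 0], "angular": [0, 0, 0]}, {"travel": [0, 0, 0], "angular": [0, 0, 0]}]}}

```text
time: 24.05
position: [0.4723, 0.2854, 0.1246]
tool_rot: [-3.138, -0.09, 0.005]
ft_force: [0.4, 1.2, 1.4]
grip_width: 0.005
```

```bash
python3 - <<'E'
from h import *
s=st();print(Cf(s['position']));snap('scene','s18')
im=cv2.imread("pics/s18.png")[100:250,140:290]
cv2.imwrite("pics/s18c.png",cv2.resize(im,(600,600),interpolation=cv2.INTER_CUBIC))
E
```

```text
24.05 [0.4723 0.2854 0.1246] F [0.407  1.2131 1.3847] yaw -3.0841060256175115 z [-0.003   0.0019 -1.    ] 0.005201070063041111 q [-1.5502  0.358   1.1427  1.8604 -0.3593  1.1542 -1.7946]
[-0.118   0.1055  0.1246]
```

View pics/s18c.png

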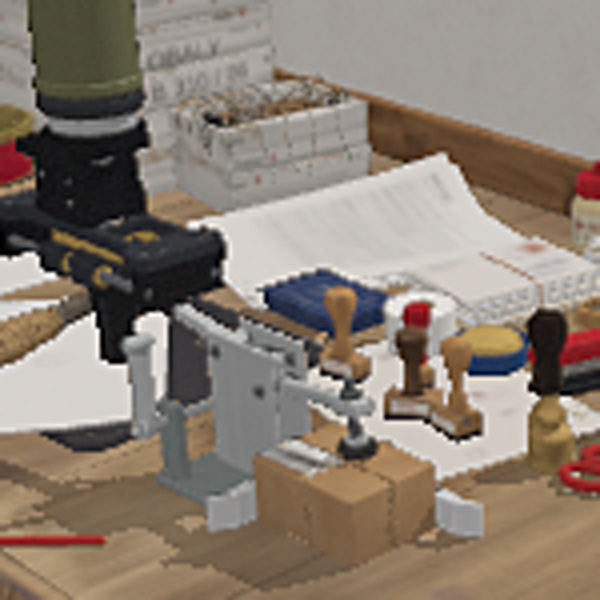

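{"api": "servo_tool", "payload": {"series": [{"travel": [0, 0.003, 0.004], "angular": [0, 0, 0]}, {"travel": [0, 0, 0], "angular": [0, 0, 0]}, {"travel": [0, 0, 0], "angular": [0, 0, 0]}, {"travel": [0, 0, 0], "angular": [0, 0, 0]}, {"travel": [0, 0, 0], "angular": [0, 0, 0]}]}}

```text
time: 24.6
position: [0.4718, 0.2795, 0.1183]
tool_rot: [3.136, 0.087, -0.008]
ft_force: [0.7, 1.4, -0.3]
grip_width: 0.006
```

```bash
python3 - <<'E'
from h import *
s=st();print(Cf(s['position']));snap('scene','s19')
im=cv2.imread("pics/s19.png")[100:250,140:290]
cv2.imwrite("pics/s19c.png",cv2.resize(im,(600,600),interpolation=cv2.INTER_CUBIC))
E
```

```text
24.6 [0.4718 0.2795 0.1183] F [ 0.7234  1.4376 -0.3276] yaw -3.0861345055004605 z [-0.0051 -0.0048 -1.    ] 0.006142194634528273 q [-1.5434  0.3636  1.1409  1.8704 -0.3601  1.1464 -1.7879]
[-0.1189  0.0997  0.1183]
```

View pics/s19c.png

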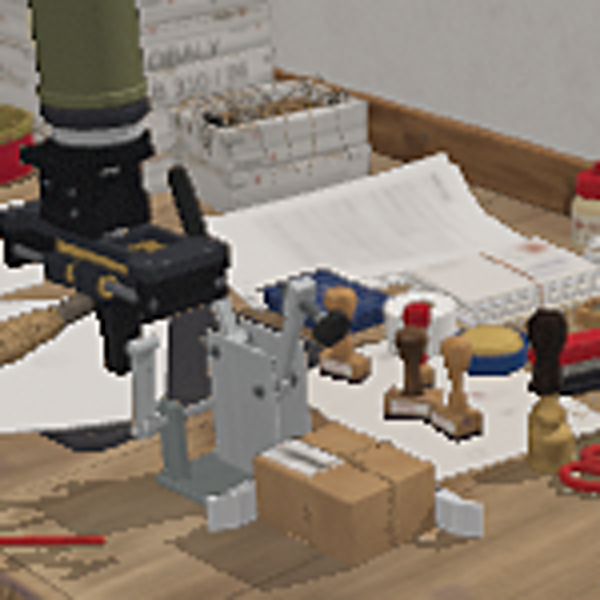

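Clamp sprang open. Withdraw: back along +y, then up, and look.

{"api": "servo_tool", "payload": {"series": [{"travel": [0, -0.015, 0], "angular": [0, 0, 0]}, {"travel": [-0.002, -0.03, 0], "angular": [0, 0, 0]}, {"travel": [0, -0.012, -0.03], "angular": [0, 0, 0]}, {"travel": [0, 0, -0.045], "angular": [0, 0, 0]}, {"travel": [0, 0, -0.045], "angular": [0, 0, 0]}]}}

```text
time: 25.15
position: [0.4663, 0.3379, 0.2389]
tool_rot: [3.133, 0.089, -0.009]
ft_force: [0.4, 0.2, 0.8]
grip_width: 0.005
```

{"api": "servo_tool", "payload": {"series": [{"travel": [-0.01, 0.03, -0.04], "angular": [0, 0, 0]}, {"travel": [-0.01, 0.045, -0.02], "angular": [0, 0, 0]}, {"travel": [-0.01, 0.045, 0], "angular": [0, 0, 0]}, {"travel": [0, 0.045, 0], "angular": [0, 0, 0]}, {"travel": [0, 0.045, 0], "angular": [0, 0, 0]}]}}

```text
time: 25.65
position: [0.449, 0.1284, 0.2994]
tool_rot: [-3.139, -0.094, 0.008]
ft_force: [1.8, 0.0, -0.4]
grip_width: 0.003
```

```bash
python3 - <<'E'
from h import *
s=st();print(Cf(s['position']));snap('wrist','w20');snap('top','t20');snap('scene','s20')
im=cv2.imread("pics/t20.png")[170:260,130:260]
cv2.imwrite("pics/t20c.png",cv2.resize(im,(780,540),interpolation=cv2.INTER_CUBIC))
im=cv2.imread("pics/s20.png")[120:270,140:290]
cv2.imwrite("pics/s20c.png",cv2.resize(im,(600,600),interpolation=cv2.INTER_CUBIC))
E
```

```text
25.65 [0.449  0.1284 0.2994] F [ 1.8005  0.0414 -0.3936] yaw -3.081502125813785 z [-0.0054  0.0009 -1.    ] 0.0029444734102526955 q [-1.5441 -0.2916  1.0218  1.8024  0.2448  1.5009 -2.0708]
[-0.1498 -0.05    0.2994]
```

View pics/w20.png

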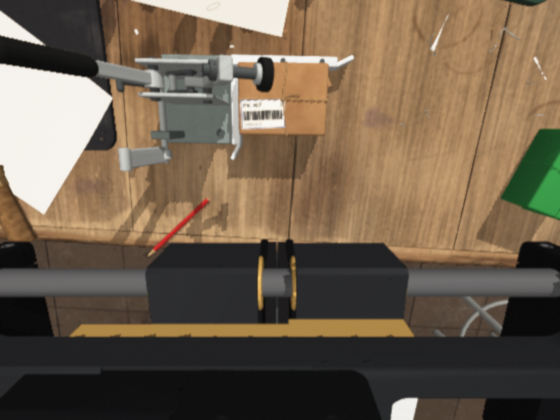

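View pics/t20c.png

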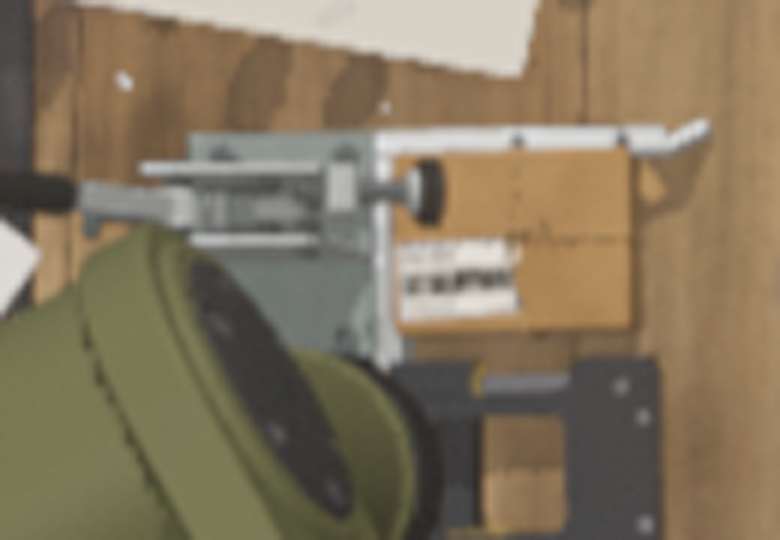

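View pics/s20c.png

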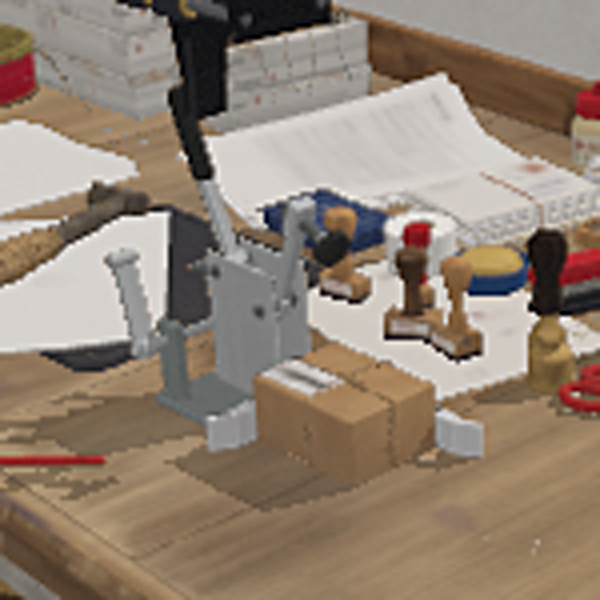

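```bash
python3 - <<'E'
import cv2
im=cv2.imread("pics/w20.png")[45:165,220:360]
cv2.imwrite("pics/w20c.png",cv2.resize(im,(700,600),interpolation=cv2.INTER_CUBIC))
E
```

```text
(no output)
```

View pics/w20c.png

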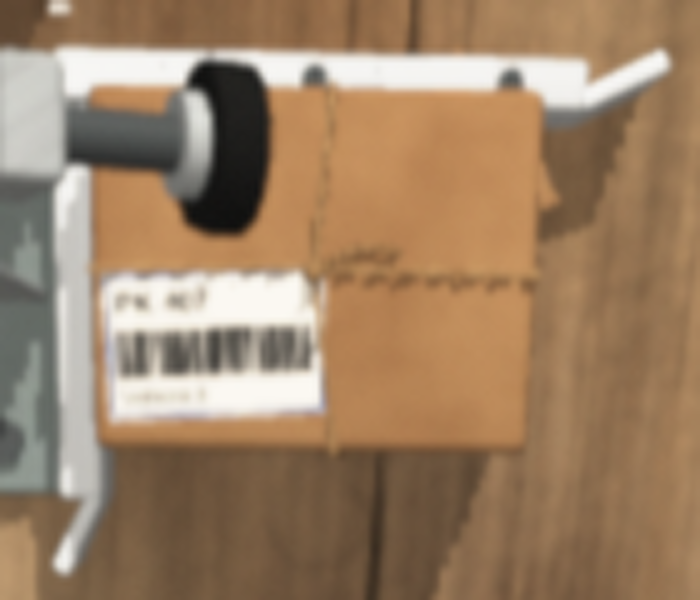

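```bash
python3 - <<'E'
from h import *
c=ctrl.calibration('wrist')
P=lambda p,z:Cf(ray(c,(p[0]/5+220,p[1]/5+45),z))
for p in [(92,88),(541,93),(525,447),(100,445)]: print('parcel',P(p,.055))
for p in [(548,107),(95,200),(100,445)]: print('stop inner top',P(p,.028))
E
```

```text
parcel [-0.001 -0.011  0.055]
parcel [-0.0029 -0.1182  0.055 ]
parcel [-0.0848 -0.1172  0.055 ]
parcel [-0.0835 -0.0096  0.055 ]
stop inner top [-0.0012 -0.1244  0.028 ]
stop inner top [-0.0224 -0.0077  0.028 ]
stop inner top [-0.084  -0.0065  0.028 ]
```

{"api": "servo_tool", "payload": {"series": [{"travel": [0.01, -0.02, 0.005], "angular": [0, 0, 0]}, {"travel": [0.01, -0.02, 0.005], "angular": [0, 0, 0]}, {"travel": [0, -0.02, 0], "angular": [0, 0, 0]}, {"travel": [0, 0, 0], "angular": [0, 0, 0]}, {"travel": [0, 0, 0], "angular": [0, 0, 0]}]}}

```text
time: 26.3
position: [0.4658, 0.1903, 0.2879]
tool_rot: [3.133, 0.091, -0.008]
ft_force: [0.1, -0.7, 0.6]
grip_width: 0.001
```

```bash
python3 - <<'E'
from h import *
s=st();print(Cf(s['position']));s,c,im=snap('wrist','w21');np.save('w21.npy',np.r_[c['fx'],c['cx'],c['cy'],c['rvec'],c['tvec']])
p=proj(c,[W(q) for q in [(-.001,0,.055),(0,-.11,.055),(-.085,-.11,.055),(-.085,0,.055),(-.1,0,.028),(0,-.125,.028),(-.1,0,0)]]);print(p)
x0,y0=p[:,0].min()-30,p[:,1].min()-15;x0=int(x0);y0=max(0,int(y0));print(x0,y0)
cr=im[y0:y0+120,x0:x0+150];big=cv2.resize(cr,(750,600),interpolation=cv2.INTER_CUBIC);cv2.imwrite("pics/w21c.png",big)
E
```

```text
26.3 [0.4658 0.1903 0.2879] F [ 0.0768 -0.7293  0.6154] yaw -3.083797380879555 z [-0.0051 -0.0075 -1.    ] 0.0012571969382164426 q [-1.6372 -0.1007  1.141   1.747   0.0964  1.4453 -2.024 ]
[-0.1297  0.011   0.2879]
[[285.0487  77.6798]
 [378.583   77.3396]
 [372.1465 150.8474]
 [284.2227 150.4596]
 [283.4774 160.3151]
 [383.3433  80.8311]
 [282.9237 158.2741]]
252 62
```

View pics/w21c.png

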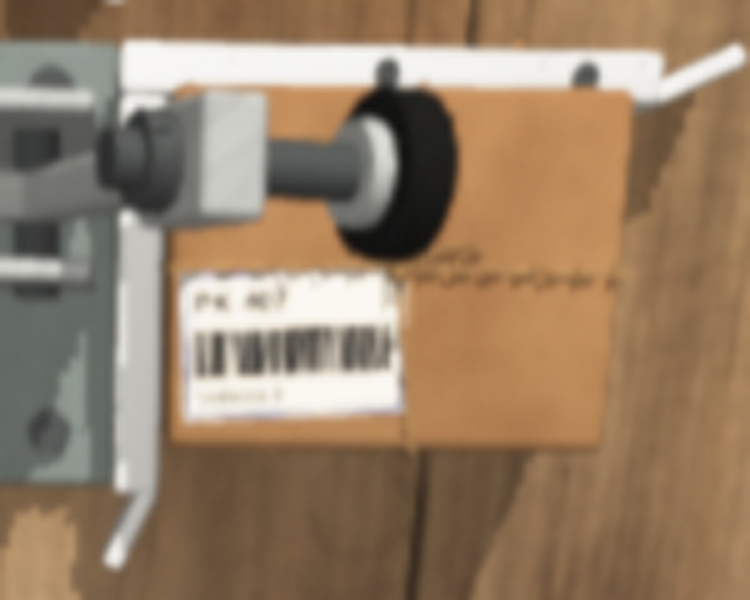

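```bash
python3 - <<'E'
from h import *
plan(W((-.165,-.005,.13)),Rt(np.pi+T),step=.04)
im=cv2.imread("pics/w11.png")[55:175,205:355]
cv2.imwrite("pics/w11c.png",cv2.resize(im,(750,600),interpolation=cv2.INTER_CUBIC))
E
```

```text
[{"travel":[-0.0069, 0.0028, 0.0317],"angular":[0.001, 0.001, 0.0]},{"travel":[-0.007, 0.0028, 0.0316],"angular":[0.001, 0.001, 0.001]},{"travel":[-0.007, 0.0029, 0.0316],"angular":[0.001, 0.001, 0.0]},{"travel":[-0.007, 0.0029, 0.0317],"angular":[0.002, 0.001, 0.001]},{"travel":[-0.007, 0.003, 0.0316],"angular":[0.001, 0.002, 0.0]}]
```

View pics/w11c.png

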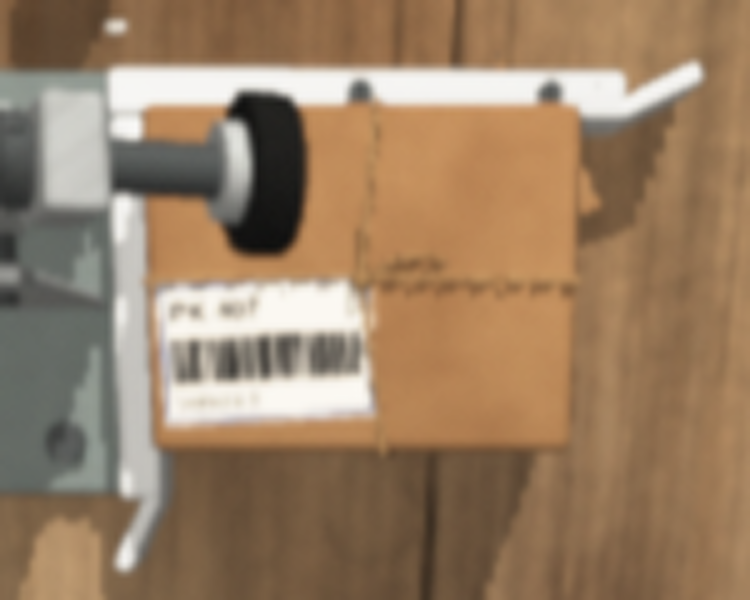

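{"api": "servo_tool", "payload": {"series": [{"travel": [-0.007, 0.003, 0.0317], "angular": [0.001, 0.001, 0]}, {"travel": [-0.007, 0.003, 0.0317], "angular": [0.001, 0.001, 0]}, {"travel": [-0.007, 0.003, 0.0317], "angular": [0.001, 0.001, 0]}, {"travel": [-0.007, 0.003, 0.0317], "angular": [0.001, 0.001, 0]}, {"travel": [-0.007, 0.003, 0.03], "angular": [0.001, 0.001, 0]}]}}

```text
time: 26.85
position: [0.431, 0.1714, 0.1304]
tool_rot: [-3.138, -0.086, 0.002]
ft_force: [-0.1, 0.2, -0.1]
grip_width: 0.007
```

{"api": "servo_tool", "payload": {"series": [{"travel": [0, 0, 0], "angular": [0, 0, 0]}, {"travel": [0, 0, 0], "angular": [0, 0, 0]}]}}

```text
time: 27.05
position: [0.432, 0.1717, 0.1322]
tool_rot: [-3.139, -0.086, 0.001]
ft_force: [0.7, 0.8, 0.1]
grip_width: 0.002
```

```bash
python3 - <<'E'
from h import *
s=st();print(Cf(s['position']));s,c,im=snap('wrist','w22')
p=proj(c,[W(q) for q in [(0,0,.055),(0,-.11,.055),(-.0855,-.11,.055),(-.0855,0,.055),(-.1,0,.028),(0,-.125,.028)]]);print(p)
cr=im[90:240,200:300];cv2.imwrite("pics/w22c.png",cv2.resize(cr,(400,600),interpolation=cv2.INTER_CUBIC))
E
```

```text
27.05 [0.432  0.1717 0.1322] F [0.7269 0.8053 0.1111] yaw -3.0870737784130666 z [-0.0004  0.0011 -1.    ] 0.0021274353762268045 q [-1.6084 -0.0593  1.1665  2.0509  0.0595  1.1146 -1.985 ]
[-0.1644 -0.0058  0.1322]
[[268.0156 -19.0245]
 [437.5893 -18.879 ]
 [420.934  118.8575]
 [268.7116 118.6275]
 [269.6905 138.1729]
 [439.1983  -1.4936]]
```

View pics/w22.png

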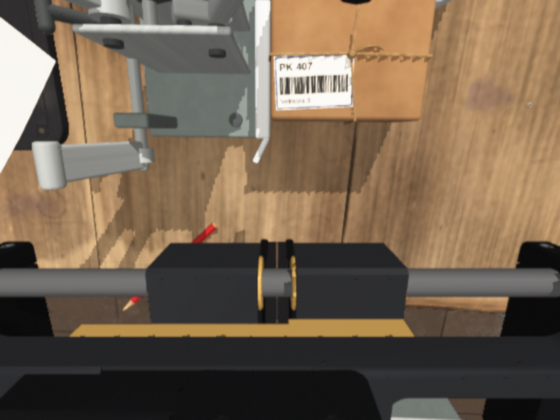

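View pics/w22c.png

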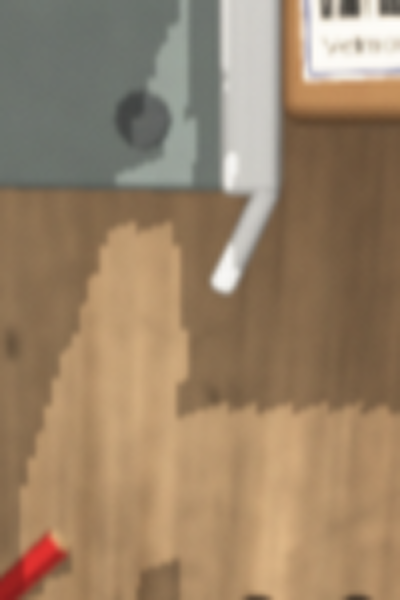

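```bash
python3 - <<'E'
from h import *
s=ctrl.get_state();s2=dict(s);s2['position']=np.array(s['position'])+[0,0,.045]
plan(W((-.047,-.165,.175)),Ypush,step=.04,state=s2)
E
```

```text
[{"travel":[0.0097, 0.0133, 0.0002],"angular":[-0.0, -0.0, -0.131]},{"travel":[0.0079, 0.0145, 0.0002],"angular":[-0.0, -0.0, -0.131]},{"travel":[0.0059, 0.0154, 0.0002],"angular":[-0.0, -0.0, -0.131]},{"travel":[0.0039, 0.016, 0.0002],"angular":[-0.0, -0.0, -0.131]},{"travel":[0.0017, 0.0164, 0.0002],"angular":[-0.0, -0.0, -0.131]}]
[{"travel":[-0.0004, 0.0165, 0.0003],"angular":[0.0, -0.0, -0.131]},{"travel":[-0.0026, 0.0163, 0.0002],"angular":[0.0, -0.0, -0.131]},{"travel":[-0.0047, 0.0158, 0.0003],"angular":[0.0, -0.0, -0.131]},{"travel":[-0.0067, 0.0151, 0.0002],"angular":[0.0, -0.001, -0.13]},{"travel":[-0.0086, 0.014, 0.0003],"angular":[0.0, -0.0, -0.131]}]
[{"travel":[-0.0103, 0.0128, 0.0003],"angular":[0.0, -0.001, -0.13]},{"travel":[-0.0119, 0.0114, 0.0002],"angular":[0.001, -0.0, -0.131]}]
```

{"api": "servo_tool", "payload": {"series": [{"travel": [0, 0, -0.045], "angular": [0, 0, 0]}, {"travel": [0.0097, 0.0133, 0], "angular": [0, 0, -0.131]}, {"travel": [0.0079, 0.0145, 0], "angular": [0, 0, -0.131]}, {"travel": [0.0059, 0.0154, 0], "angular": [0, 0, -0.131]}, {"travel": [0.0039, 0.016, 0], "angular": [0, 0, -0.131]}], "claw": 0.045}}

```text
time: 27.6
position: [0.4754, 0.1215, 0.1788]
tool_rot: [-3.005, -0.906, -0.006]
ft_force: [-1.0, -0.3, -0.5]
grip_width: 0.375
```

{"api": "servo_tool", "payload": {"series": [{"travel": [0.0017, 0.0164, 0], "angular": [0, 0, -0.131]}, {"travel": [-0.0004, 0.0165, 0], "angular": [0, 0, -0.131]}, {"travel": [-0.0026, 0.0163, 0], "angular": [0, 0, -0.131]}, {"travel": [-0.0047, 0.0158, 0], "angular": [0, 0, -0.131]}, {"travel": [-0.0067, 0.0151, 0], "angular": [0, 0, -0.131]}]}}

```text
time: 28.1
position: [0.5276, 0.0572, 0.1784]
tool_rot: [2.556, 1.827, 0.004]
ft_force: [-0.1, 0.5, -0.6]
grip_width: 0.516
```

{"api": "servo_tool", "payload": {"series": [{"travel": [-0.0086, 0.014, 0], "angular": [0, 0, -0.131]}, {"travel": [-0.0103, 0.0128, 0], "angular": [0, 0, -0.131]}, {"travel": [-0.0119, 0.0114, 0], "angular": [0, 0, -0.131]}, {"travel": [0, 0, 0], "angular": [0, 0, 0]}]}}

```text
time: 28.5
position: [0.5592, 0.0169, 0.1785]
tool_rot: [2.158, 2.28, 0.003]
ft_force: [-0.2, -0.1, 0.3]
grip_width: 0.517
```

```bash
python3 - <<'E'
from h import *
s=st();print(Cf(s['position']));s,c,im=snap('wrist','w23')
plan(W((-.047,-.155,.026)),Ypush,step=.045)
p=proj(c,[W(q) for q in [(0,-.11,.055),(-.0855,-.11,.055),(-.0855,0,.055),(0,-.125,.028)]]);print(p)
E
```

```text
28.5 [0.5592 0.0169 0.1785] F [-0.2143 -0.1455  0.296 ] yaw -1.5157681679098174 z [ 0.0033 -0.0005 -1.    ] 0.5171453973713557 q [-1.0079  0.2638  1.0799  1.786  -0.2457  1.2352  0.1939]
[-0.0458 -0.1673  0.1785]
[{"travel":[0.0027, -0.0002, 0.038],"angular":[0.0, -0.0, -0.0]},{"travel":[0.0027, -0.0001, 0.038],"angular":[0.001, -0.0, -0.0]},{"travel":[0.0028, -0.0001, 0.038],"angular":[0.0, -0.0, -0.001]},{"travel":[0.0027, -0.0002, 0.038],"angular":[0.001, -0.0, -0.0]}]
[[327.3967 145.659 ]
 [231.2529 145.4789]
 [226.1029   3.824 ]
 [322.1682 159.7206]]
```

View pics/w23.png

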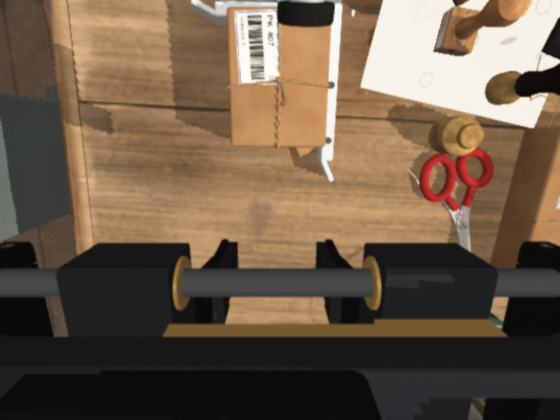

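{"api": "servo_tool", "payload": {"series": [{"travel": [0.0025, 0, 0.038], "angular": [0, 0, 0]}, {"travel": [0.0025, 0, 0.038], "angular": [0, 0, 0]}, {"travel": [0.0025, 0, 0.038], "angular": [0, 0, 0]}, {"travel": [0.0025, 0, 0.038], "angular": [0, 0, 0]}, {"travel": [0, 0, 0], "angular": [0, 0, 0]}]}}

```text
time: 29.05
position: [0.5523, 0.031, 0.0208]
tool_rot: [-2.153, -2.279, 0.01]
ft_force: [-0.3, -0.4, 0.5]
grip_width: 0.515
```

{"api": "servo_tool", "payload": {"series": [{"travel": [0.01, 0, 0], "angular": [0, 0, 0]}, {"travel": [0.01, 0, 0], "angular": [0, 0, 0]}, {"travel": [0.006, 0, 0], "angular": [0, 0, 0]}, {"travel": [0.002, 0, 0], "angular": [0, 0, 0]}, {"travel": [0, 0, 0], "angular": [0, 0, 0]}]}}

```text
time: 29.55
position: [0.555, 0.0579, 0.0252]
tool_rot: [-2.156, -2.284, -0.003]
ft_force: [0.3, -0.2, 0.5]
grip_width: 0.516
```

```bash
python3 - <<'E'
from h import *
s=st();print(Cf(s['position']))
E
```

```text
29.55 [0.555  0.0579 0.0252] F [ 0.3325 -0.1969  0.4631] yaw -1.5129590436491904 z [ 0.0006  0.0016 -1.    ] 0.5161473185833659 q [-0.927   0.4701  0.9345  1.9232 -0.4575  0.9757  0.2787]
[-0.0477 -0.1261  0.0252]
```

{"api": "servo_tool", "payload": {"series": [{"travel": [0.002, 0, 0], "angular": [0, 0, 0]}, {"travel": [0, 0, 0], "angular": [0, 0, 0]}]}}

```text
time: 29.75
position: [0.5544, 0.0589, 0.0245]
tool_rot: [-2.157, -2.282, -0.0]
ft_force: [0.3, -0.6, 0.1]
grip_width: 0.516
```

{"api": "servo_tool", "payload": {"series": [{"travel": [0.001, 0, 0], "angular": [0, 0, 0]}, {"travel": [0, 0, 0], "angular": [0, 0, 0]}]}}

```text
time: 29.95
position: [0.5543, 0.0598, 0.0242]
tool_rot: [-2.157, -2.282, 0.0]
ft_force: [0.1, -0.2, 0.2]
grip_width: 0.516
```

{"api": "servo_tool", "payload": {"series": [{"travel": [0.001, 0, 0], "angular": [0, 0, 0]}, {"travel": [0, 0, 0], "angular": [0, 0, 0]}]}}

```text
time: 30.15
position: [0.5543, 0.061, 0.0243]
tool_rot: [-2.157, -2.283, -0.0]
ft_force: [0.4, -0.6, -0.0]
grip_width: 0.514
```

{"api": "servo_tool", "payload": {"series": [{"travel": [0.001, 0, 0], "angular": [0, 0, 0]}, {"travel": [0, 0, 0], "angular": [0, 0, 0]}]}}

```text
time: 30.35
position: [0.5542, 0.0616, 0.0243]
tool_rot: [-2.157, -2.283, 0.0]
ft_force: [0.3, -1.0, 0.3]
grip_width: 0.519
```

{"api": "servo_tool", "payload": {"series": [{"travel": [0.001, 0, 0], "angular": [0, 0, 0]}, {"travel": [0, 0, 0], "angular": [0, 0, 0]}]}}

```text
time: 30.55
position: [0.5542, 0.0619, 0.0243]
tool_rot: [-2.158, -2.283, 0.001]
ft_force: [1.1, -2.3, 0.2]
grip_width: 0.516
```

{"api": "servo_tool", "payload": {"series": [{"travel": [0.001, 0, 0], "angular": [0, 0, 0]}, {"travel": [0, 0, 0], "angular": [0, 0, 0]}]}}

```text
time: 30.75
position: [0.5542, 0.062, 0.0244]
tool_rot: [2.159, 2.281, -0.002]
ft_force: [0.4, -5.9, 0.3]
grip_width: 0.515
```

{"api": "servo_tool", "payload": {"series": [{"travel": [-0.01, 0, 0], "angular": [0, 0, 0]}, {"travel": [-0.025, 0, 0], "angular": [0, 0, 0]}, {"travel": [-0.01, 0, -0.045], "angular": [0, 0, 0]}, {"travel": [0, 0, -0.045], "angular": [0, 0, 0]}, {"travel": [0, 0, -0.045], "angular": [0, 0, 0]}]}}

```text
time: 31.25
position: [0.5564, 0.0186, 0.1607]
tool_rot: [-2.157, -2.281, -0.0]
ft_force: [-0.0, 0.9, -0.5]
grip_width: 0.516
```

{"api": "servo_tool", "payload": {"series": [{"travel": [0, 0, 0], "angular": [0, 0, 0]}, {"travel": [0, 0, 0], "angular": [0, 0, 0]}, {"travel": [0, 0, 0], "angular": [0, 0, 0]}, {"travel": [0, 0, 0], "angular": [0, 0, 0]}, {"travel": [0, 0, 0], "angular": [0, 0, 0]}]}}

```text
time: 31.75
position: [0.556, 0.0189, 0.1581]
tool_rot: [-2.156, -2.282, 0.003]
ft_force: [0.1, -0.5, -0.3]
grip_width: 0.517
```

```bash
python3 - <<'E'
from h import *
s=st();s,c,im=snap('wrist','w24');snap('scene','s24')
p=proj(c,[W(q) for q in [(0,-.11,.055),(-.0855,-.11,.055),(-.0855,0,.055)]]);print(p)
im=cv2.imread("pics/s24.png")[100:300,120:320];cv2.imwrite("pics/s24c.png",cv2.resize(im,(600,600),interpolation=cv2.INTER_CUBIC))
E
```

```text
31.75 [0.556  0.0189 0.1581] F [ 0.1148 -0.5143 -0.2965] yaw -1.514067902707894 z [-0.0028  0.0001 -1.    ] 0.516914985411226 q [-1.003   0.2886  1.0767  1.8121 -0.2716  1.2052  0.2126]
[[335.9832 149.9288]
 [232.5112 149.521 ]
 [227.3632  -3.5916]]
```

View pics/w24.png

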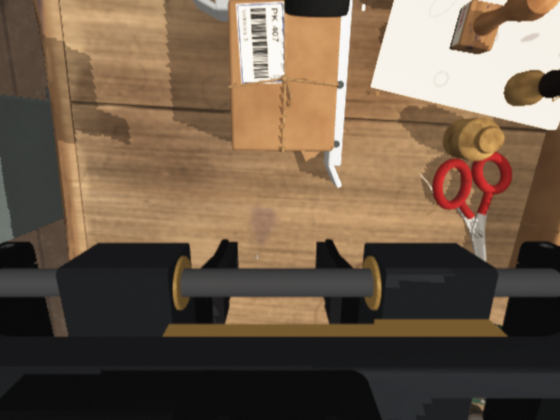

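View pics/s24c.png

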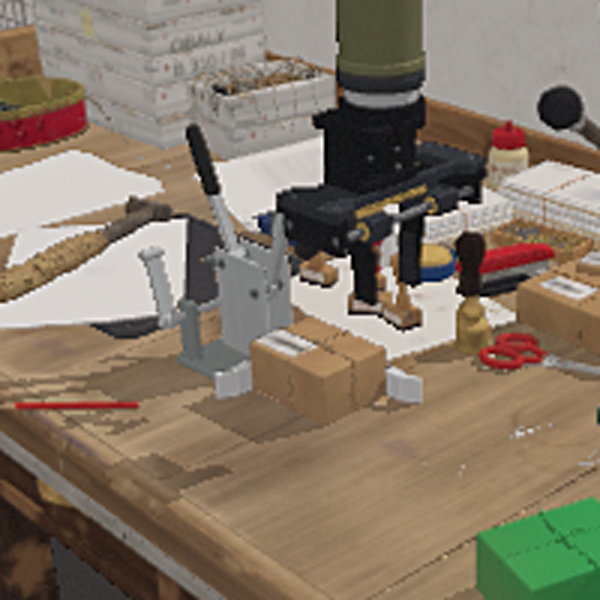

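The clamp is open with its lever back at rest. The parcel's edges are within about 1–2 px of the predicted nest outline, at row ~150 and cols 232–336, and the robot touches nothing.

```bash
python3 -c "
from bench import ctrl
print(ctrl.close_job())"
```

```text
the job is handed in; nothing more can be done
None
```

The job is handed in, at about 32 s on the robot's clock; no verdict comes back.

**What I did**
- I slid the parcel to the corner with two-finger pushes along the clamp's axes. It went firmly against both stops: 14–17 N of push with no further travel, twice on the far stop.
- I followed the handle down its arc until it locked, then let go. It held by itself for about 2.5 s with the foot on the parcel.
- I flicked the release lever. The clamp sprang fully open and the lever returned to rest.

**Last checks**
- After the release I pressed the parcel's outer side lightly (6 N). It met resistance at the same tool position as in the first seating (y = 0.062 m), so it had not moved off the side stop.
- The final pictures show the clamp open and the parcel flat and square, within about 1 mm of the nest outline. The other things in view look undisturbed.

**What disagreed**
- One close-up seemed to show a gap of about 2 mm at the side stop, and the parcel measured about 108 mm long in it instead of 110. The press check did not bear the gap out, so I put it down to measuring error.
- The wrist force rose briefly to about 46 N as the handle reached its end stop. The fingertips were pressing there, not the gripper body.

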